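# Close and stack the slide boxes

## Task

Put the microscope slides away: push the yellow lid of the slide box in the tray fully shut, then stack the blue-lidded box squarely on it, and then the green-lidded box on the blue one, each box fully down with the lugs of the lid below locked into the slots under it. The boxes are full of glass slides: keep them upright and set them down rather than dropping them, and leave everything else on the table where it is.

Things in the scene. Friction and masses are not known exactly. Their poses are not given: they have to be found in the camera images.
- stack_base: Grey tray fixed to the table (94 mm in x, 124 mm in y, floor 8 mm thick, rim 18 mm high) holding a fixed white slide box in its middle: 60 (x) x 90 mm (y), rim 40 mm above the table, full of glass slides. Origin at the centre of the tray's underside, on the table. The yellow lid is hinged on the box's +x long side.
- base_lid (a joint): Hinge of the yellow lid, rad: 0 shut, pi/2 upright, at most 1.95 (leaning back to +x). Axis along stack_base's y at x = +30, z = 40 mm. The lid is 60 mm from hinge to free edge, 90 mm wide, 8 mm thick, lugs on its outer face (+x face when open; none within 20 mm of mid-width). Stiff: it stays where left, about 1 N at the free edge moves it; push it all the way shut.
- lid_top (a point): Centre of the yellow lid's outer face, 30 mm from the hinge, moving with it, z out of that face. Shut: straight above stack_base's origin, 48 mm above the table, axes as stack_base's. Around it stand four tapered round lugs at x = +-15, y = +-30 mm, 12 mm across at the foot, 8 mm at the top, 6 mm high.
- blue_box: Loose white slide box with a blue lid: 60 (x) x 90 (y) x 40 mm to the lid's flat top, plus 6 mm lugs as on lid_top; about 0.22 kg; origin at the centre of its underside. Held across its 60 mm. Lid stays closed. Underside: two slots 8 mm deep at y = +-30 mm, each 45 mm along x, 15 mm along y; each takes two lugs of the lid below with 1.5 mm play. Fits either way round (half turn).
- green_box: Loose white slide box with a green lid: 60 (x) x 90 (y) x 40 mm to the lid's flat top, plus 6 mm lugs as on lid_top; about 0.22 kg; origin at the centre of its underside. Held across its 60 mm. Lid stays closed. Underside: two slots 8 mm deep at y = +-30 mm, each 45 mm along x, 15 mm along y; each takes two lugs of the lid below with 1.5 mm play. Fits either way round (half turn).
- blue_top (a point): Centre of the flat top of the blue box's lid, 40 mm above its underside; axes as the box's.
- pencil: Red pencil lying on the table, 150 mm long (its x), 8 mm thick; origin under its middle. Bystander.
- pen: Blue pen lying on the table, 150 mm long (its x), 8 mm thick; origin under its middle. Bystander.
- oil_bottle: Small amber bottle, 28 mm across, 70 mm tall; origin at the centre of its underside. Bystander.
- stain_bottle: White bottle with red cap, 40 mm across, 85 mm tall; origin at the centre of its underside. Bystander.
- petri_dish: Shallow clear glass dish, 76 mm across, 14 mm tall; origin at the centre of its underside. Bystander.
- eraser: White eraser in a blue sleeve, 22 x 45 x 12 mm; origin at the centre of its underside. Bystander.
- beaker: Clear glass beaker, 60 mm across, 80 mm tall; origin at the centre of its underside. Bystander.

How it is judged:
On the way, in this order (a step that is already met when the one before it is completed fails the run):
1. the yellow lid is shut (value of joint base_lid below 0.04 rad), for 0.2 s.
2. the blue box sits locked on the yellow lid (value of joint base_lid below 0.04 rad and z of blue_box in the frame of lid_top between -0.0025 and 0.0025 m and angle between blue_box's own z axis and vertical below 0.05 rad and angle between the x axis of blue_box and the x axis of lid_top, either way round below 0.12 rad and x of blue_box in the frame of lid_top between -0.004 and 0.004 m and y of blue_box in the frame of lid_top between -0.004 and 0.004 m), for 0.2 s.
3. the green box sits locked on the blue box (all of step 2 and z of green_box in the frame of blue_top between -0.0025 and 0.0025 m and angle between green_box's own z axis and vertical below 0.05 rad and angle between the x axis of green_box and the x axis of blue_top, either way round below 0.12 rad and x of green_box in the frame of blue_top between -0.004 and 0.004 m and y of green_box in the frame of blue_top between -0.004 and 0.004 m), for 0.2 s.
At the end, for the whole second after the job is handed in: Lid shut (under 0.04 rad); blue box on it, green box on the blue, each with its underside within 2.5 mm in height and 4 mm in x and y of the lid top below, turned under 0.12 rad from it (either way round), tilted under 0.05 rad, at rest (under 0.02 m/s) (all of step 3 and linear speed of each of blue_box, green_box below 0.02 m/s); the robot touches nothing.
It fails at once if a bystander (pencil, pen, bottle, dish, eraser or beaker) is shifted by more than 30 mm (distance of any of pencil, pen, oil_bottle, stain_bottle, petri_dish, eraser, beaker from where it was at the start of the episode above 0.03 m).
It fails at once if the blue or green box is tipped more than about 35 degrees (angle between any of blue_box, green_box's own z axis and vertical above 0.6 rad).
It fails at once if the blue or green box is dropped (over 0.5 m/s while no finger touches it) ((linear speed of blue_box above 0.5 m/s and contact force between the fingers and blue_box below 0.01 N) or (linear speed of green_box above 0.5 m/s and contact force between the fingers and green_box below 0.01 N)).
It also fails if it takes over 64 s, if anything falls off the work surface, if the arm or the gripper's body presses on something with over 40 N, if the wrist force passes 120 N, or if a joint passes its speed limit or range.

## Robot

A 6-joint arm with a two-finger parallel gripper is mounted at the origin on the work surface. World frame = base frame: x ahead of the robot, y to its left, z up, the work surface at z = 0. Lengths are in m, angles in rad, forces in N, time in s.
With the tool pointing down it reaches from about 0.375 to 0.825 m from the base axis. Payload 5.5 kg.
Tool frame: the origin (TCP) lies at the centre of the arm's flange, where the gripper is bolted on; the fingertips stand ctrl.tips_ahead ahead of it and the grasp point (between the pads) lies 155 mm ahead of it (ctrl.tips_ahead is the distance from the TCP to the fingertips, in m); z points along the fingers, y is the direction in which the jaws open and shut (so a half turn about z gives the same grasp; the last joint's range is limited). The gripper opens to 85 mm and grips with 20 to 120 N. Pads are 22 mm wide; open, the fingers measure 114 mm over their backs; the gripper's body (76 mm by 85 mm) begins 54 mm behind the grasp point. The pads swing forward as they close: fully open they stand 13 mm farther back than shut.
Start: joints at [-1.301, 0.314, -0.047, 1.21, 0, 1.571], TCP at [0.16, -0.578, 0.405] pointing down, gripper open.
Joint ranges: [-2.67, 2.67], [-0.69, 1.73], [-1.03, 1.25], [-2.08, 2.16], [-1.42, 1.45], [-3.14, 3.14]. Speed limits (rad/s): [2.39, 2.39, 3.01, 3.14, 3.14, 3.14].

## Interface

Orientations are given as a rotation vector (axis times angle).
In Python, from workcell import ctrl gives the robot as it stands.
- The arm moves only by the tool apply_moves, never from a script. Its argument "motion" is a list of rows, each an object with "jaw": the finger opening in m, from 0 to 0.0854; "linear": the shift along the tool's x, y, z in m, a list of three; "twist": the turn, a rotation vector about the tool's x, y, z in degrees, a list of three. A call has exactly 5 rows; each row is the pose to reach, as a shift and turn from the pose measured when the call began, along the tool's axes at that moment; what a row does not reach only later rows make up. A row lasts 1/8 s, in which the tool goes at most 62.5 mm and 10.7 degrees, less where a joint would pass 70% of its speed; a pose out of reach is approached as far as the arm can. A call with a gripper value outside its range is refused whole. The fingers move at their own pace and stop on an object; "force" is the grip in N (left out, the last holds). Time passes only in rows, so rows that repeat a pose let the fingers close, or fill a call up. It gives the time, the measured TCP pose, the force and the opening at its end, in the units of the state.
- ctrl.read_state(): the state, without advancing time (a new reading comes with each control period).
- ctrl.get_image(name): name is "scene" or "side" or "wrist"; returns a dict with "frame" (480x640x3 uint8, red, green, blue), "fx", "fy", "cx", "cy" (pixels), "camera_from_world" (4x4, takes a point from world to camera coordinates); the wrist camera has in their place "mount" (4x4, takes a point from camera to tool coordinates, whose origin is the TCP and whose axes are the flange's). Camera axes: x right, y down, z forward; pixel columns grow to the right and rows downward; lengths in m; the calibration is good to about 2 mm. A picture is of the moment at which its call begins: read the wrist's pose just before it. There is no depth.
- ctrl.hand_in(): hands the job in, once; it reports no verdict.
The state is a dict: "time": time; "qpos": joint angles; "qd": joint speeds; "effort": joint torques, N m; "ee_pos": TCP position; "tool_rot": TCP orientation; "wrist_force": force on the tool from outside, world axes, zero at the start; "torque": the same for the moment, N m; "grip_width": finger opening in m.
Only numpy, scipy, OpenCV 4.12 (cv2) and the standard library are available. Lean on these libraries where they do the work, as an engineer would, in place of code of your own. Each camera call takes 0.05 s, during which the arm holds its last target.

## Working session

There is one attempt and no reset: what is moved stays moved. The work goes in short steps, Python scripts to look and compute and a tool call to move; the robot and the scene stay as the last step left them, time stands still between calls to the robot, and variables do not carry over. Pictures are saved under pics/ and viewed, and the job is handed in when it is done.

Besides the shell and the picture viewer there is one more tool, called in YAML: its name, and indented under it one key for each argument. apply_moves: Moves the arm, as the interface text tells. Its arguments: {"type":"object","properties":{"motion":{"type":"array","items":{"type":"object","properties":{"jaw":{"type":"number"},"linear":{"type":"array","items":{"type":"number"}},"twist":{"type":"array","items":{"type":"number"}}}}},"force":{"type":"number"}},"required":["motion"]}

```bash
ls; mkdir -p pics
python3 - <<'E'
from workcell import ctrl
import cv2
print(ctrl.tips_ahead); print(ctrl.read_state())
for n in ("scene","side","wrist"):
    d=ctrl.get_image(n); cv2.imwrite(f"pics/{n}0.png",d["frame"][:,:,::-1])
    print(n,d["fx"],d["fy"],d["cx"],d["cy"]); print(d.get("camera_from_world",d.get("mount")))
E
```

```text
pics
0.1734
{'time': 0.0, 'qpos': array([-1.30098589e+00,  3.14231741e-01, -4.80924842e-02,  1.21021313e+00,
       -3.58892269e-05,  1.57080024e+00]), 'qd': array([-0.00134213, -0.00080843,  0.00043809,  0.00072151, -0.00166472,
       -0.00046265]), 'effort': array([-9.74354771e-04, -5.39584708e+01,  3.39753556e+01,  1.90280168e-02,
       -3.50948881e-05, -5.53348983e-06]), 'ee_pos': array([ 0.15984612, -0.5780135 ,  0.40382501]), 'tool_rot': array([-3.11134444e+00, -4.22295451e-01,  4.23456758e-04]), 'wrist_force': array([ 0.8512275 , -0.52687483, -0.47956403]), 'torque': array([-0.00867199, -0.00862532,  0.01968785]), 'grip_width': 0.08520766003304552}
scene 447.43176490797146 447.43176490797146 318.88931876694534 243.40287161091996
[[ 0.12544147  0.99209898 -0.00201202 -0.16427121]
 [ 0.62309311 -0.08036203 -0.7780083  -0.28438395]
 [-0.77202294  0.09634083 -0.62825077  1.47738188]
 [ 0.          0.          0.          1.        ]]
side 481.69214654203745 481.69214654203745 314.6156908845049 239.6387549262435
[[ 0.92830547 -0.37142626  0.01707297 -0.5076211 ]
 [-0.16771219 -0.45926029 -0.87232598  0.19095049]
 [ 0.33184571  0.80692163 -0.48862655  0.77842159]
 [ 0.          0.          0.          1.        ]]
wrist 337.5034594835655 337.5034594835655 321.3476050241513 238.2385896550222
[[ 1.11187240e-03 -9.63236644e-01 -2.68652063e-01  6.67540541e-02]
 [ 9.99999365e-01  1.12036492e-03  1.21700718e-04 -4.48137598e-04]
 [ 1.83761755e-04 -2.68652028e-01  9.63237278e-01  3.04626231e-02]
 [ 0.00000000e+00  0.00000000e+00  0.00000000e+00  1.00000000e+00]]
```

View pics/scene0.png

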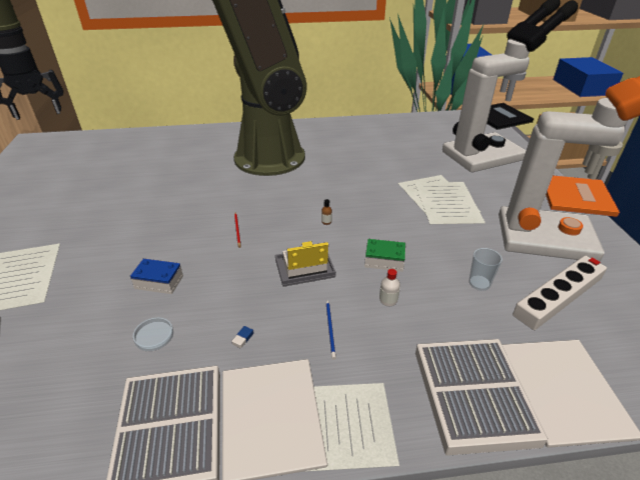

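View pics/side0.png

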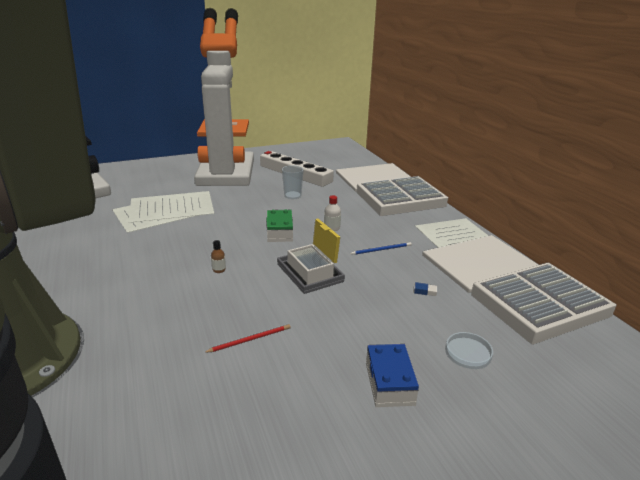

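View pics/wrist0.png

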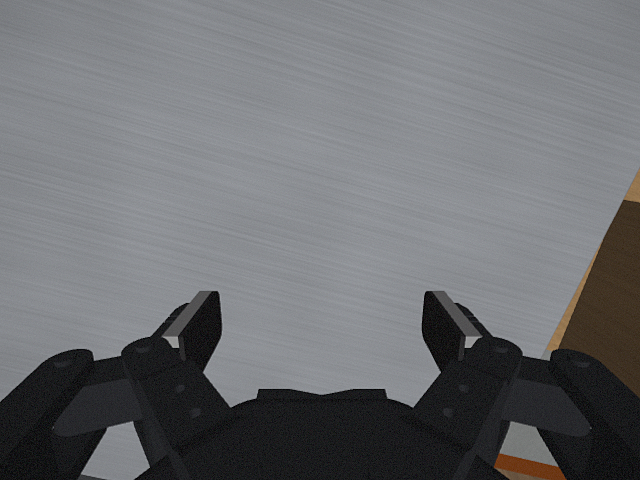

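The scene view shows the tray with the open yellow lid at about (305,262), the blue box at (156,273) and the green box at (386,252). In the side view they are at (315,262), (392,373) and (280,223). I'll enlarge these.

Run:
```python
import cv2,numpy as np
def crop(n,x,y,w,h,s,o):
    im=cv2.imread(f"pics/{n}0.png")[y:y+h,x:x+w]
    im=cv2.resize(im,None,fx=s,fy=s,interpolation=cv2.INTER_CUBIC)
    for i in range(0,w,10):
        cv2.line(im,(i*s,0),(i*s,6 if i%50 else 14),(0,0,255),1); 
        if i%20==0: cv2.putText(im,str(x+i),(i*s,24),0,.4,(0,0,255),1)
    for i in range(0,h,10):
        cv2.line(im,(0,i*s),(6,i*s),(0,0,255),1); 
        if i%20==0: cv2.putText(im,str(y+i),(8,i*s+5),0,.4,(0,0,255),1)
    cv2.imwrite("pics/"+o+".png",im)
crop("scene",265,225,80,65,9,"s_tray")
crop("scene",120,250,70,50,10,"s_blue")
crop("scene",355,230,65,45,11,"s_green")
crop("side",270,215,80,75,8,"d_tray")
crop("side",355,335,70,75,8,"d_blue")
crop("side",255,200,50,50,11,"d_green")
```

```text
(no output)
```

View pics/s_tray.png

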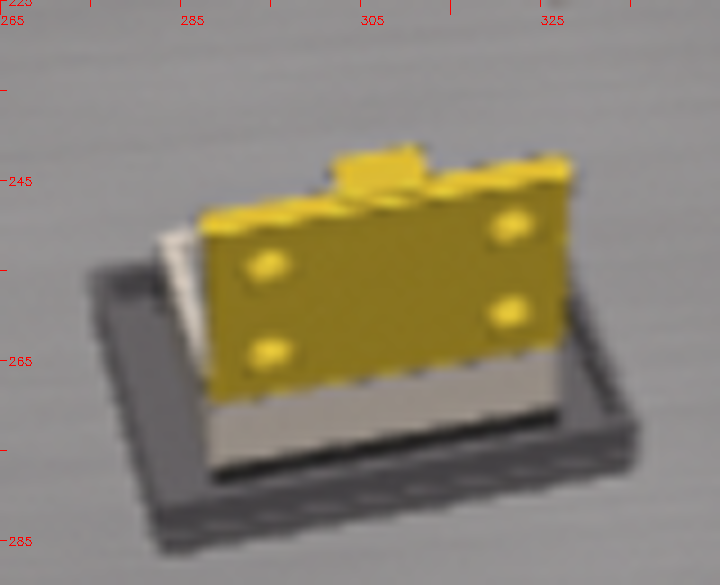

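View pics/s_blue.png

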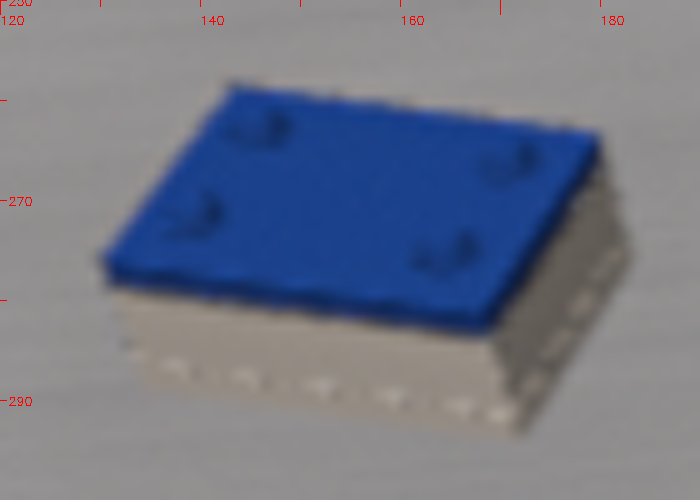

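View pics/s_green.png

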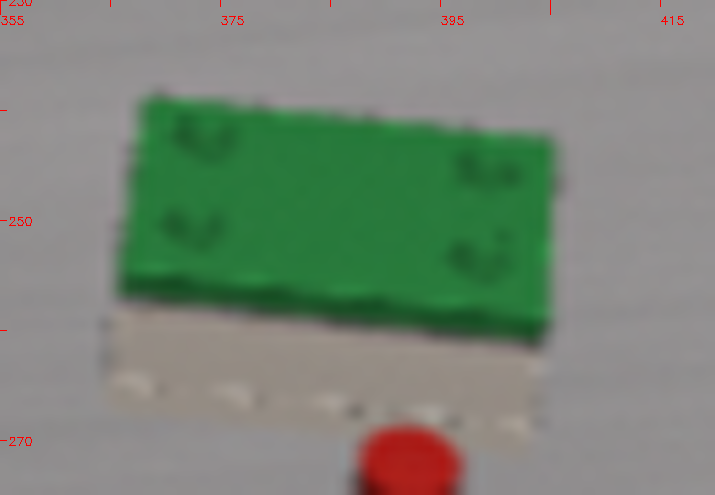

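View pics/d_tray.png

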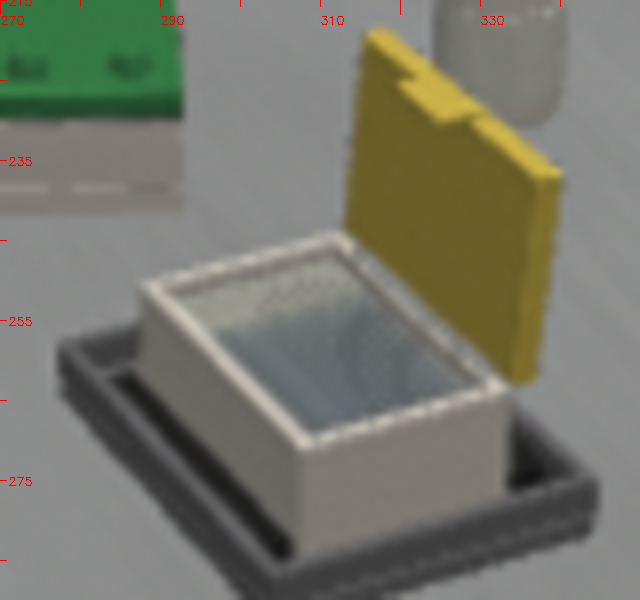

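View pics/d_blue.png

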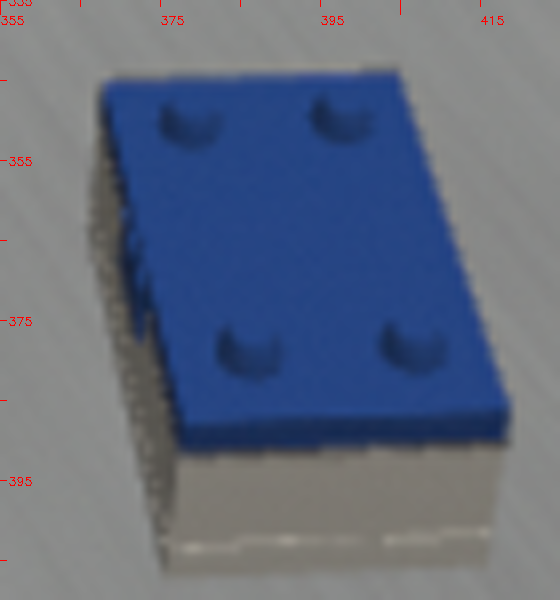

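View pics/d_green.png

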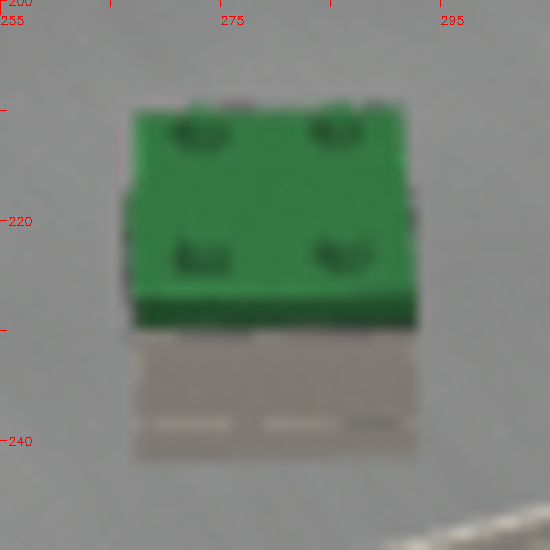

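```bash
cat > h.py <<'E'
import numpy as np,cv2
from workcell import ctrl
from scipy.optimize import least_squares
from scipy.spatial.transform import Rotation as R
S=dict(K=(447.43176490797146,318.88931876694534,243.40287161091996),T=np.array([[0.12544147,0.99209898,-0.00201202,-0.16427121],[0.62309311,-0.08036203,-0.7780083,-0.28438395],[-0.77202294,0.09634083,-0.62825077,1.47738188],[0,0,0,1]]))
D=dict(K=(481.69214654203745,314.6156908845049,239.6387549262435),T=np.array([[0.92830547,-0.37142626,0.01707297,-0.5076211],[-0.16771219,-0.45926029,-0.87232598,0.19095049],[0.33184571,0.80692163,-0.48862655,0.77842159],[0,0,0,1]]))
WK=(337.5034594835655,321.3476050241513,238.2385896550222)
def wcam(d,st):
    M=np.eye(4);M[:3,:3]=R.from_rotvec(st["tool_rot"]).as_matrix();M[:3,3]=st["ee_pos"]
    return dict(K=(d["fx"],d["cx"],d["cy"]),T=np.linalg.inv(M@d["mount"]))
def proj(C,p):
    q=C["T"][:3,:3]@np.asarray(p,float)+C["T"][:3,3]; f,cx,cy=C["K"]
    return np.array([f*q[0]/q[2]+cx,f*q[1]/q[2]+cy])
def tri(obs):
    r=least_squares(lambda p:np.concatenate([proj(C,p)-uv for C,uv in obs]),[.5,0,.05])
    return r.x,np.abs(r.fun).max()
def onplane(C,uv,z):
    f,cx,cy=C["K"]; d=np.array([(uv[0]-cx)/f,(uv[1]-cy)/f,1]); Rm=C["T"][:3,:3]; o=-Rm.T@C["T"][:3,3]; d=Rm.T@d
    return o+d*(z-o[2])/d[2]
def fitbox(obs,hx=.03,hy=.045,z0=.04,x0=(.5,0,.04,0)):
    # obs: (C,sx,sy,uv): top corners
    def f(v):
        x,y,z,a=v;c,s=np.cos(a),np.sin(a)
        return np.concatenate([proj(C,[x+c*sx*hx-s*sy*hy,y+s*sx*hx+c*sy*hy,z])-uv for C,sx,sy,uv in obs])
    r=least_squares(f,x0);return r.x,r.fun.reshape(-1,2)
E
python3 - <<'E'
from h import *
np.set_printoptions(precision=4,suppress=True)
C={'--':(-1,-1),'-+':(-1,1),'++':(1,1),'+-':(1,-1)}
def run(n,s,d,**k):
    for q in C:
        if q in s and q in d: print(n,q,*tri([(S,s[q]),(D,d[q])]))
    obs=[(S,*C[q],np.array(s[q])) for q in s]+[(D,*C[q],np.array(d[q])) for q in d]
    x,r=fitbox(obs,**k);print(n,"fit",x,np.degrees(x[3]));print(r.T)
run("blue",{'--':(142.9,258.2),'-+':(179.6,262.9),'++':(168.3,282.4),'+-':(130.2,275.6)},{'-+':(367.5,345),'++':(404.3,343.6),'+-':(418.3,385),'--':(377.3,388)})
run("green",{'--':(367.6,238.5),'-+':(404.9,242.1),'++':(404.4,258.9),'+-':(365.5,255.1)},{'-+':(266.9,209.8),'++':(291.2,209.4),'+-':(292.3,226.6),'--':(266.7,226.6)})
run("tray",{'+-':(282.4,281),'++':(335.4,271.8),'--':(274.8,254.8)},{'-+':(277,258.1),'+-':(344.6,275.2)} and {'+-':(344.6,275.2),'-+':(277,258.1)} and {},hx=.047,hy=.062) if 0 else None
E
```

```text
blue -- [ 0.5196 -0.3059  0.0382] 0.17425753987151893
blue -+ [ 0.5477 -0.2207  0.0387] 0.25101395375833135
blue ++ [ 0.6058 -0.2375  0.0368] 0.19021535772679954
blue +- [ 0.5769 -0.3227  0.0391] 0.1612402631119494
blue fit [ 0.5625 -0.2716  0.0381 -0.314 ] -17.99010413848587
[[ 0.159   0.3505 -0.1738 -0.537  -0.4815 -0.0313  0.3208 -0.0966]
 [ 0.3064  0.4327 -0.9142  0.5873 -0.3805 -0.1893  0.8761 -0.5305]]
green -- [0.5149 0.2186 0.0393] 0.05246553471178572
green -+ [0.5409 0.3032 0.0398] 0.1777475402740265
green ++ [0.5984 0.2862 0.0388] 0.006839245196204047
green +- [0.5716 0.2019 0.037 ] 0.10282017002194266
green fit [ 0.5564  0.2525  0.0387 -0.2974] -17.039411803222798
[[-0.1933  0.318   0.2142 -0.3765 -0.2217 -0.1159  0.3703 -0.1531]
 [ 0.1634  0.5088 -0.0093 -0.5213  0.0483 -0.0564 -0.3409  0.2737]]
```

Run:
```python
from h import *
np.set_printoptions(precision=4,suppress=True)
C={'--':(-1,-1),'-+':(-1,1),'++':(1,1),'+-':(1,-1)}
d={'-+':(287.1,250.9),'--':(307.7,270.2),'+-':(333,262.7),'++':(312.7,244.2)}
x,r=fitbox([(D,*C[q],np.array(d[q])) for q in d]);print("rim side",x,np.degrees(x[3]));print(r.T)
s={'+-':(282.4,281),'++':(335.4,271.8),'--':(274.8,254.8)};dd={'+-':(344.6,275.2),'-+':(277,258.1)}
print("tray +-",tri([(S,s['+-']),(D,dd['+-'])]))
x,r=fitbox([(S,*C[q],np.array(s[q])) for q in s]+[(D,*C[q],np.array(dd[q])) for q in dd],hx=.047,hy=.062);print("tray",x,np.degrees(x[3]));print(r.T)
# lid: params x,y,yaw,theta
# outer-face corner in base frame: hinge at (30,40); shut outer face z=48. local r from hinge, offset 8 outward
def lid(v,sy,r,o):
    x,y,a,th=v; X=.03-r*np.cos(th)+o*np.sin(th); Z=.04+r*np.sin(th)+o*np.cos(th); Y=sy*.045
    c,s=np.cos(a),np.sin(a);return [x+c*X-s*Y,y+s*X+c*Y,Z]
L=[(S,-1,.06,.008,(287.2,250.5)),(S,1,.06,.008,(327.7,244.8)),(S,-1,0,.008,(287.9,269.3)),(S,1,0,.008,(326.8,262.9)),(S,1,.06,0,(327.9,242.2)),(S,-1,.06,0,(287,248.3)),
(D,1,.06,0,(315.6,219.5)),(D,-1,.06,0,(336.6,237)),(D,-1,.06,.008,(339.6,236.6)),(D,-1,0,0,(333.3,262.3)),(D,-1,0,.008,(336,262.3))]
f=lambda v:np.concatenate([proj(c,lid(v,sy,r,o))-uv for c,sy,r,o,uv in L])
r=least_squares(f,[.5,.05,0.1,1.6]);print("lid",r.x,np.degrees(r.x[2:]));print(r.fun.reshape(-1,2).T)
```

```text
rim side [0.5679 0.0805 0.0262 0.1315] 7.531657327280846
[[ 0.6098 -0.0239  0.0978 -0.7034]
 [-0.509   0.2713  0.4076 -0.2112]]
tray +- (array([0.6134, 0.0055, 0.0163]), np.float64(0.5287704751885371))
tray [0.5592 0.0608 0.0163 0.1235] 7.073675678508811
[[-0.57    0.1275 -0.2446 -0.2867 -0.5981]
 [ 0.5682  0.3498  0.1953 -0.3514 -0.4902]]
lid [0.5586 0.0611 0.1051 1.678 ] [ 6.0233 96.1442]
[[-0.1249  0.5529 -0.0747  0.4591 -0.5408 -0.5966 -0.4352  0.0198  0.4972
  -0.6007  0.0972]
 [ 0.2506 -0.2387  0.3252  0.4979 -0.1957 -0.1847 -1.3885 -0.3165 -0.3939
   0.9521  0.3864]]
```

```bash
cat >> h.py <<'E'
def goto(tcp,psi_deg,st=None):
    """print shift in tool axes and twist to tool-down pose with tool x at psi"""
    st=st or ctrl.read_state(); M=R.from_rotvec(st["tool_rot"]); p=np.radians(psi_deg)
    T=R.from_matrix(np.array([[np.cos(p),np.sin(p),0],[np.sin(p),-np.cos(p),0],[0,0,-1]]))
    l=M.inv().apply(np.array(tcp)-st["ee_pos"]); w=np.degrees((M.inv()*T).as_rotvec())
    print("t %.2f"%st["time"],"lin",np.round(l,4),"tw",np.round(w,2),"n rows",np.ceil(max(np.linalg.norm(l)/.0625,np.linalg.norm(w)/10.7)),"F",np.round(st["wrist_force"],1),"g",round(st["grip_width"],4),"pos",np.round(st["ee_pos"],4))
BASE=(.559,.061,np.radians(6.6))
def bl(X,Y,B=BASE):
    c,s=np.cos(B[2]),np.sin(B[2]);return (B[0]+c*X-s*Y,B[1]+s*X+c*Y)
E
python3 - <<'E'
from h import *
goto((*bl(.08,0),.334),96.6)
print("stain",onplane(S,(390,303),0),"oil",onplane(S,(327,222),0))
E
```

```text
t 0.15 lin [ 0.6341 -0.4972  0.0707] tw [-6.000e-02 -5.000e-02 -8.114e+01] n rows 13.0 F [ 0.5 -0.9  0.3] g 0.085 pos [ 0.1599 -0.5781  0.404 ]
stain [6.92694515e-01 2.32586599e-01 1.11022302e-16] oil [0.38256735 0.13904977 0.        ]
```

apply_moves:
  motion:
    - {"jaw": 0, "linear": [0.045, -0.035, 0], "twist": [0, 0, -6]}
    - {"jaw": 0, "linear": [0.09, -0.07, 0], "twist": [0, 0, -12]}
    - {"jaw": 0, "linear": [0.135, -0.105, 0], "twist": [0, 0, -18]}
    - {"jaw": 0, "linear": [0.18, -0.14, 0], "twist": [0, 0, -24]}
    - {"jaw": 0, "linear": [0.225, -0.175, 0], "twist": [0, 0, -30]}

```text
time: 0.78
ee_pos: [0.3308, -0.3478, 0.4042]
tool_rot: [-2.895, -1.218, -0.001]
wrist_force: [1.0, -0.2, 0.3]
grip_width: -0.0002
```

Run:
```python
from h import *
goto((*bl(.08,0),.334),96.6)
print(ctrl.tips_ahead)
```

```text
t 0.78 lin [ 0.5139 -0.0722  0.0707] tw [-4.000e-02 -7.000e-02 -5.096e+01] n rows 9.0 F [ 1.  -0.2  0.3] g -0.0002 pos [ 0.3308 -0.3478  0.4042]
0.1734
```

apply_moves:
  motion:
    - {"jaw": 0, "linear": [0.055, -0.008, 0.0], "twist": [0, 0, -6]}
    - {"jaw": 0, "linear": [0.11, -0.015, 0.0], "twist": [0, 0, -12]}
    - {"jaw": 0, "linear": [0.165, -0.023, 0.0], "twist": [0, 0, -18]}
    - {"jaw": 0, "linear": [0.22, -0.03, 0.0], "twist": [0, 0, -24]}
    - {"jaw": 0, "linear": [0.275, -0.038, 0.0], "twist": [0, 0, -30]}

```text
time: 1.4
ee_pos: [0.4967, -0.123, 0.4044]
tool_rot: [-2.478, -1.93, -0.001]
wrist_force: [0.5, -0.9, 0.3]
grip_width: 0.0001
```

Run:
```python
from h import *
goto((*bl(.08,0),.334),96.6)
st=ctrl.read_state();d=ctrl.get_image("wrist");cv2.imwrite("pics/w1.png",d["frame"][:,:,::-1])
np.savez("w1.npz",T=wcam(d,st)["T"])
```

```text
t 1.40 lin [0.2219 0.0902 0.0706] tw [-1.000e-02 -6.000e-02 -2.076e+01] n rows 4.0 F [ 0.5 -0.9  0.3] g 0.0001 pos [ 0.4967 -0.123   0.4044]
```

View pics/w1.png

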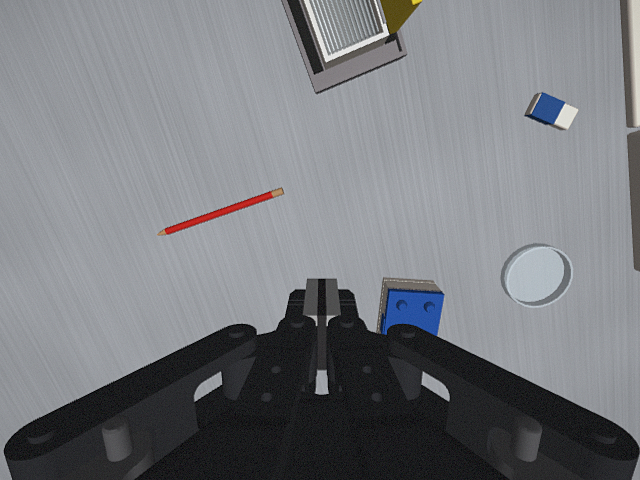

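The wrist view shows the tray's -y end at (350,60), the blue box at (410,310) and the pencil at (220,210), all roughly where my fixed-camera fits put them.

apply_moves:
  motion:
    - {"jaw": 0, "linear": [0.055, 0.022, 0.0], "twist": [0, 0, -5]}
    - {"jaw": 0, "linear": [0.11, 0.045, 0.02], "twist": [0, 0, -10]}
    - {"jaw": 0, "linear": [0.165, 0.067, 0.04], "twist": [0, 0, -16]}
    - {"jaw": 0, "linear": [0.222, 0.09, 0.07], "twist": [0, 0, -20.8]}
    - {"jaw": 0, "linear": [0.222, 0.09, 0.07], "twist": [0, 0, -20.8]}

```text
time: 2.08
ee_pos: [0.6405, 0.0786, 0.3325]
tool_rot: [-2.073, -2.355, -0.005]
wrist_force: [-1.2, -0.4, 0.3]
grip_width: -0.0
```

Run:
```python
from h import *
goto((*bl(.08,0),.2634),96.6)
st=ctrl.read_state();d=ctrl.get_image("wrist");cv2.imwrite("pics/w2.png",d["frame"][:,:,::-1])
np.savez("w2.npz",T=wcam(d,st)["T"])
d=ctrl.get_image("side");cv2.imwrite("pics/side2.png",cv2.resize(d["frame"][180:300,240:400,::-1],None,fx=5,fy=5,interpolation=2))
```

```text
t 2.08 lin [-0.0085 -0.003   0.0691] tw [-0.02 -0.33  0.7 ] n rows 2.0 F [-1.2 -0.4  0.3] g -0.0 pos [0.6405 0.0786 0.3325]
```

View pics/w2.png

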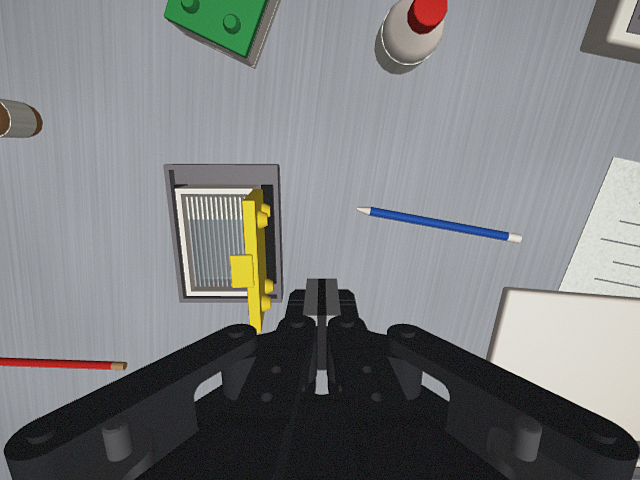

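View pics/side2.png

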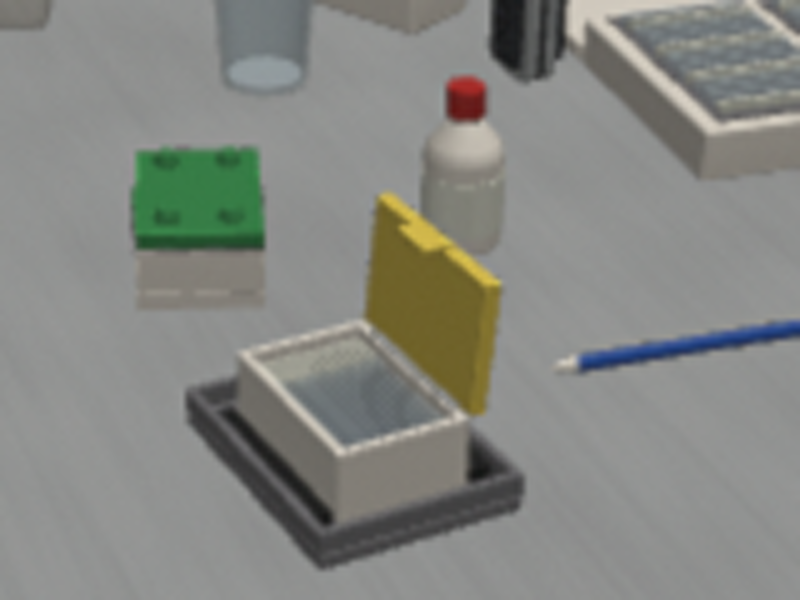

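Run:
```python
from h import *
np.set_printoptions(precision=4,suppress=True)
W=dict(K=WK,T=np.load("w2.npz")["T"])
for uv in [(164.5,164.5),(279.5,164.5),(181,302)]: print(onplane(W,uv,.018))
a=onplane(W,(164.5,164.5),.018);b=onplane(W,(279.5,164.5),.018);c=onplane(W,(181,302),.018)
print(np.linalg.norm(a-b),np.linalg.norm(a-c),np.degrees(np.arctan2(*(b-a)[1::-1])),np.degrees(np.arctan2(*(c-a)[1::-1]))+90,(b+c)/2)
```

```text
[0.5038 0.1154 0.018 ]
[0.5979 0.1276 0.018 ]
[ 0.5198 -0.0074  0.018 ]
0.09490630413572747 0.12388712346534936 7.368254951484493 7.424759337236765 [0.5589 0.0601 0.018 ]
```

```bash
sed -i 's/^BASE=.*/BASE=(.559,.0605,np.radians(7.2))/' h.py
python3 - <<'E'
from h import *
for X,z in [(.08,.248),(.017,.248),(-.012,.220)]: goto((*bl(X,0),z),97.2)
E
```

```text
t 2.17 lin [-0.0063 -0.0023  0.0862] tw [ 0.04 -0.28 -0.06] n rows 2.0 F [ 0.5 -0.3  0.9] g 0.0001 pos [0.6398 0.0766 0.3342]
t 2.17 lin [-0.0064 -0.0653  0.0862] tw [ 0.04 -0.28 -0.06] n rows 2.0 F [ 0.5 -0.3  0.9] g 0.0001 pos [0.6398 0.0766 0.3342]
t 2.17 lin [-0.0065 -0.0943  0.1141] tw [ 0.04 -0.28 -0.06] n rows 3.0 F [ 0.5 -0.3  0.9] g 0.0001 pos [0.6398 0.0766 0.3342]
```

apply_moves:
  motion:
    - {"jaw": 0, "linear": [-0.006, -0.002, 0.045], "twist": [0, 0, 0]}
    - {"jaw": 0, "linear": [-0.006, -0.002, 0.086], "twist": [0, 0, 0]}
    - {"jaw": 0, "linear": [-0.006, -0.002, 0.086], "twist": [0, 0, 0]}
    - {"jaw": 0, "linear": [-0.006, -0.018, 0.086], "twist": [0, 0, 0]}
    - {"jaw": 0, "linear": [-0.006, -0.03, 0.086], "twist": [0, 0, 0]}

```text
time: 2.8
ee_pos: [0.611, 0.0665, 0.2508]
tool_rot: [-2.08, -2.353, -0.009]
wrist_force: [0.4, 0.1, 0.4]
grip_width: -0.0002
```

apply_moves:
  motion:
    - {"jaw": 0, "linear": [0, -0.01, 0], "twist": [0, 0, 0]}
    - {"jaw": 0, "linear": [0, -0.02, 0], "twist": [0, 0, 0]}
    - {"jaw": 0, "linear": [0, -0.03, 0], "twist": [0, 0, 0]}
    - {"jaw": 0, "linear": [0, -0.035, 0], "twist": [0, 0, 0]}
    - {"jaw": 0, "linear": [0, -0.035, 0], "twist": [0, 0, 0]}

```text
time: 3.42
ee_pos: [0.5758, 0.0623, 0.2506]
tool_rot: [-2.079, -2.353, -0.009]
wrist_force: [0.5, -1.4, 0.7]
grip_width: -0.0001
```

Run:
```python
from h import *
goto((*bl(-.012,0),.22),97.2)
d=ctrl.get_image("side");cv2.imwrite("pics/side3.png",cv2.resize(d["frame"][180:300,240:400,::-1],None,fx=5,fy=5,interpolation=2))
```

```text
t 3.42 lin [ 0.0001 -0.029   0.0305] tw [ 0.19 -0.28 -0.13] n rows 1.0 F [ 0.5 -1.4  0.7] g -0.0001 pos [0.5758 0.0623 0.2506]
```

View pics/side3.png

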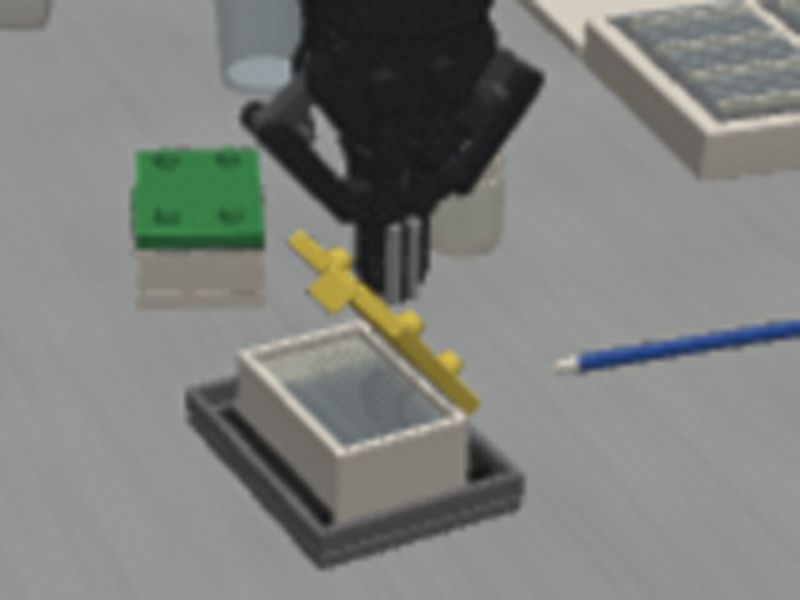

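The lid is about half shut, with the fingers on its outer face at about (400,290). Next I push further over and down.

apply_moves:
  motion:
    - {"jaw": 0, "linear": [0, -0.01, 0.005], "twist": [0, 0, 0]}
    - {"jaw": 0, "linear": [0, -0.02, 0.013], "twist": [0, 0, 0]}
    - {"jaw": 0, "linear": [0, -0.029, 0.02], "twist": [0, 0, 0]}
    - {"jaw": 0, "linear": [0, -0.033, 0.025], "twist": [0, 0, 0]}
    - {"jaw": 0, "linear": [0, -0.035, 0.027], "twist": [0, 0, 0]}

```text
time: 4.1
ee_pos: [0.541, 0.058, 0.223]
tool_rot: [-2.079, -2.353, -0.008]
wrist_force: [0.8, 0.1, 0.7]
grip_width: -0.0002
```

Run:
```python
from h import *
goto((*bl(-.018,0),.22),97.2)
d=ctrl.get_image("side");cv2.imwrite("pics/side4.png",cv2.resize(d["frame"][180:300,240:400,::-1],None,fx=5,fy=5,interpolation=2))
```

```text
t 4.10 lin [0.0002 0.0001 0.003 ] tw [ 0.16 -0.27 -0.13] n rows 1.0 F [0.8 0.1 0.7] g -0.0002 pos [0.541 0.058 0.223]
```

View pics/side4.png

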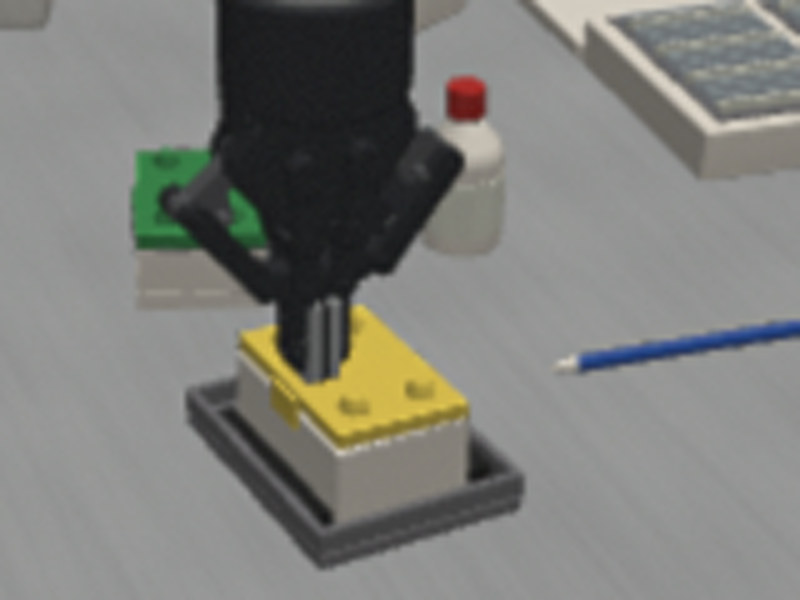

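Nearly shut. I'll press down in small steps and watch the force.

apply_moves:
  motion:
    - {"jaw": 0, "linear": [0, 0, 0.002], "twist": [0, 0, 0]}
    - {"jaw": 0, "linear": [0, 0, 0.003], "twist": [0, 0, 0]}
    - {"jaw": 0, "linear": [0, 0, 0.004], "twist": [0, 0, 0]}
    - {"jaw": 0, "linear": [0, 0, 0.004], "twist": [0, 0, 0]}
    - {"jaw": 0, "linear": [0, 0, 0.004], "twist": [0, 0, 0]}

```text
time: 4.78
ee_pos: [0.5412, 0.0581, 0.221]
tool_rot: [-2.08, -2.353, -0.009]
wrist_force: [-6.6, -0.2, 18.2]
grip_width: -0.0001
```

Run:
```python
from h import *
B=(.5625,-.2716,np.radians(-18))
goto((*bl(0,-.06,B),.33),72)
```

```text
t 4.78 lin [-0.3836 -0.0445 -0.111 ] tw [ 0.16 -0.32 25.07] n rows 7.0 F [-6.6 -0.2 18.2] g -0.0001 pos [0.5412 0.0581 0.221 ]
```

apply_moves:
  motion:
    - {"jaw": 0, "linear": [0, 0, -0.055], "twist": [0, 0, 0]}
    - {"jaw": 0, "linear": [-0.02, 0, -0.11], "twist": [0, 0, 3]}
    - {"jaw": 0.085, "linear": [-0.08, -0.009, -0.111], "twist": [0, 0, 8]}
    - {"jaw": 0.085, "linear": [-0.14, -0.016, -0.111], "twist": [0, 0, 12]}
    - {"jaw": 0.085, "linear": [-0.2, -0.024, -0.111], "twist": [0, 0, 16]}

```text
time: 5.4
ee_pos: [0.5418, -0.1457, 0.3314]
tool_rot: [-2.389, -2.039, -0.01]
wrist_force: [1.2, -0.3, -0.2]
grip_width: 0.0546
```

Run:
```python
from h import *
B=(.5625,-.2716,np.radians(-18))
goto((*bl(0,-.06,B),.33),72)
```

```text
t 5.40 lin [-0.1804  0.0308  0.0006] tw [ 0.19 -0.33  8.98] n rows 3.0 F [ 1.2 -0.3 -0.2] g 0.0546 pos [ 0.5418 -0.1457  0.3314]
```

apply_moves:
  motion:
    - {"jaw": 0.085, "linear": [-0.06, 0.01, 0], "twist": [0, 0, 3]}
    - {"jaw": 0.085, "linear": [-0.12, 0.02, 0], "twist": [0, 0, 6]}
    - {"jaw": 0.085, "linear": [-0.18, 0.031, 0], "twist": [0, 0, 9]}
    - {"jaw": 0.085, "linear": [-0.18, 0.031, 0], "twist": [0.2, -0.3, 9]}
    - {"jaw": 0.085, "linear": [-0.18, 0.031, 0], "twist": [0.2, -0.3, 9]}

```text
time: 6.02
ee_pos: [0.5441, -0.3283, 0.3302]
tool_rot: [-2.541, -1.845, -0.001]
wrist_force: [0.2, 0.8, -0.9]
grip_width: 0.0851
```

```bash
cat >> h.py <<'E'
def look(name,cams=("wrist",)):
    for n in cams:
        st=ctrl.read_state();d=ctrl.get_image(n);cv2.imwrite(f"pics/{n}_{name}.png",d["frame"][:,:,::-1])
        if n=="wrist": np.savez(f"{name}.npz",T=wcam(d,st)["T"])
def W(name): return dict(K=WK,T=np.load(f"{name}.npz")["T"])
def crop(f,x,y,w,h,s,o):
    im=cv2.imread(f"pics/{f}.png")[y:y+h,x:x+w]
    im=cv2.resize(im,None,fx=s,fy=s,interpolation=cv2.INTER_CUBIC)
    for i in range(0,w,10):
        cv2.line(im,(i*s,0),(i*s,8),(0,0,255),1)
        if i%20==0: cv2.putText(im,str(x+i),(i*s,20),0,.4,(0,0,255),1)
    for i in range(0,h,10):
        cv2.line(im,(0,i*s),(8,i*s),(0,0,255),1)
        if i%20==0: cv2.putText(im,str(y+i),(10,i*s+5),0,.4,(0,0,255),1)
    cv2.imwrite(f"pics/{o}.png",im)
E
python3 - <<'E'
from h import *
B=(.5625,-.2716,np.radians(-18))
goto((*bl(0,0,B),.179),72)
look("b1",("wrist","side"))
crop("side_b1",270,215,90,75,8,"lidshut")
E
```

```text
t 6.03 lin [5.940e-02 1.000e-04 1.512e-01] tw [-0.06 -0.07 -0.05] n rows 3.0 F [ 0.2  0.8 -0.9] g 0.0851 pos [ 0.5441 -0.3283  0.3302]
```

View pics/wrist_b1.png

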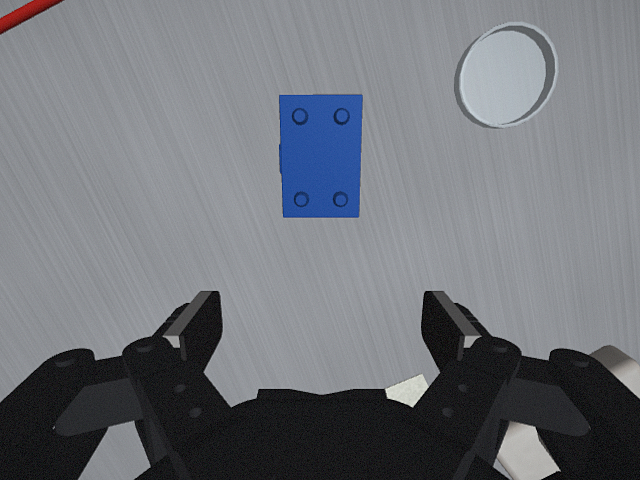

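View pics/lidshut.png

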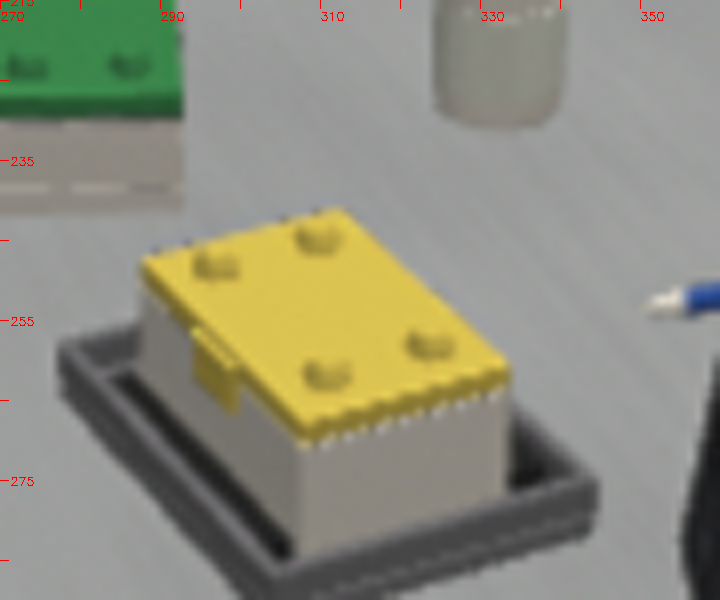

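The lid is shut flat. The blue box's top corners are at about (279,95), (363,95), (359,217) and (283,217), with a small catch at mid-width on the left (-x) side at (280,158).

Run:
```python
from h import *
crop("wrist_b1",265,80,115,150,5,"b1c")
```

```text
(no output)
```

View pics/b1c.png

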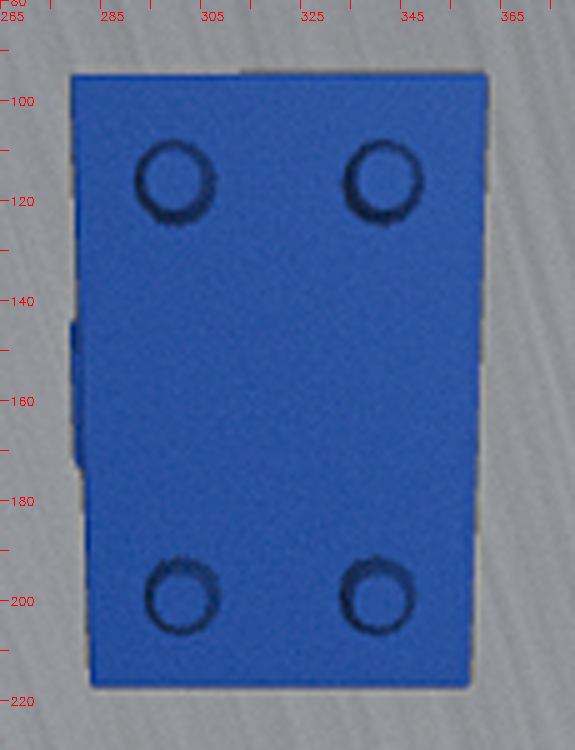

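Run:
```python
from h import *
np.set_printoptions(precision=4,suppress=True)
w=W("b1")
o=[(w,-1,1,(278.8,94.4)),(w,1,1,(361.8,94.2)),(w,1,-1,(358.3,216.5)),(w,-1,-1,(282.4,216.5))]
o=[(a,b,c,np.array(d)) for a,b,c,d in o]
s={(-1,-1):(142.9,258.2),(-1,1):(179.6,262.9),(1,1):(168.3,282.4),(1,-1):(130.2,275.6)};d={(-1,1):(367.5,345),(1,1):(404.3,343.6),(1,-1):(418.3,385),(-1,-1):(377.3,388)}
a=[(S,*q,np.array(s[q])) for q in s]+[(D,*q,np.array(d[q])) for q in d]
for ob in (o,o+a):
    x,r=fitbox(ob,x0=(.56,-.27,.04,-.3));print(x,np.degrees(x[3]));print(r[:4].T)
lug=[np.array(onplane(w,u,.046)[:2]) for u in [(299.6,116.2),(341.2,116.2),(340,198.9),(301,198.9)]]
print(lug,np.mean(lug,0),np.degrees(np.arctan2(*(lug[0]+lug[1]-lug[2]-lug[3])[::-1]))-90)
```

```text
[ 0.5597 -0.2726  0.0371 -0.3137] -17.97177157122029
[[-0.0721  0.0092 -0.098   0.1672]
 [-0.1013  0.0542  0.0376  0.0141]]
[ 0.5602 -0.2726  0.0385 -0.313 ] -17.933210015489042
[[ 0.3065  0.8475  0.7234  0.6076]
 [-0.633  -0.5388  0.116   0.1425]]
[array([ 0.5549, -0.2401]), array([ 0.5829, -0.2493]), array([ 0.5648, -0.3053]), array([ 0.5367, -0.2962])] [ 0.5598 -0.2727] -17.951458072309364
```

```bash
sed -i 's/^BASE/BLUE=(.560,-.2726,np.radians(-17.95))\nBASE/' h.py
python3 - <<'E'
from h import *
goto((*bl(0,0,BLUE),.179),72.05)
E
```

```text
t 6.12 lin [ 0.0565 -0.0018  0.1515] tw [-0.04 -0.06  0.01] n rows 3.0 F [ 0.4  0.6 -0. ] g 0.0854 pos [ 0.5444 -0.3271  0.3305]
```

apply_moves:
  motion:
    - {"jaw": 0.085, "linear": [0.0565, -0.002, 0.0], "twist": [0, 0, 0]}
    - {"jaw": 0.085, "linear": [0.0565, -0.002, 0.06], "twist": [0, 0, 0]}
    - {"jaw": 0.085, "linear": [0.0565, -0.002, 0.115], "twist": [0, 0, 0]}
    - {"jaw": 0.085, "linear": [0.0565, -0.002, 0.15], "twist": [0, 0, 0]}
    - {"jaw": 0.085, "linear": [0.0565, -0.002, 0.1515], "twist": [0, 0, 0]}

```text
time: 6.75
ee_pos: [0.5584, -0.2702, 0.1765]
tool_rot: [-2.533, -1.847, 0.003]
wrist_force: [-1.2, 0.7, -0.3]
grip_width: 0.0856
```

Run:
```python
from h import *
goto((*bl(0,0,BLUE),.179),72.05)
look("b2",("side",))
crop("side_b2",330,290,120,120,5,"b2c")
```

```text
t 6.75 lin [-0.0018  0.0023 -0.0025] tw [-0.37 -0.12  0.14] n rows 1.0 F [-1.2  0.7 -0.3] g 0.0856 pos [ 0.5584 -0.2702  0.1765]
```

View pics/b2c.png

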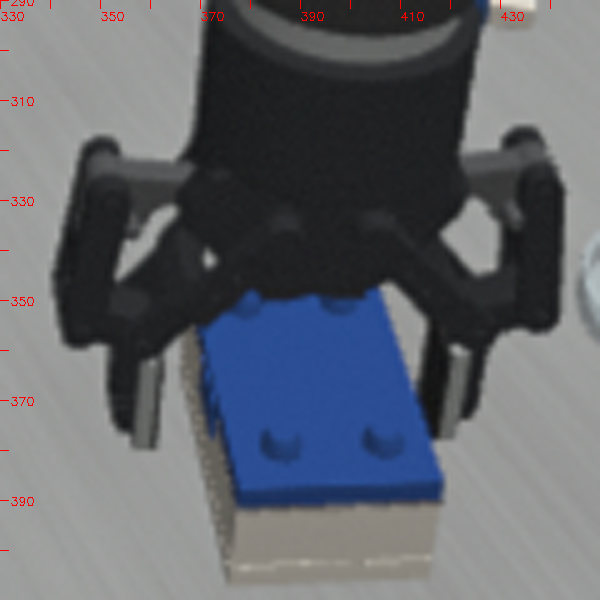

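The jaws straddle the blue box evenly, with the pads at about x=357 and x=418. Closing.

apply_moves:
  motion:
    - {"jaw": 0.085, "linear": [-0.002, 0.002, -0.002], "twist": [-0.3, 0, 0]}
    - {"jaw": 0.03, "linear": [-0.002, 0.002, -0.002], "twist": [-0.3, 0, 0]}
    - {"jaw": 0.03, "linear": [-0.002, 0.002, -0.002], "twist": [-0.3, 0, 0]}
    - {"jaw": 0.03, "linear": [-0.002, 0.002, -0.002], "twist": [-0.3, 0, 0]}
    - {"jaw": 0.03, "linear": [-0.002, 0.002, -0.002], "twist": [-0.3, 0, 0]}
  force: 45

```text
time: 7.42
ee_pos: [0.5616, -0.274, 0.1825]
tool_rot: [2.536, 1.848, 0.006]
wrist_force: [-0.7, 0.6, 7.8]
grip_width: 0.0593
```

apply_moves:
  motion:
    - {"jaw": 0.03, "linear": [0, 0, -0.01], "twist": [0, 0, 0]}
    - {"jaw": 0.03, "linear": [0, 0, -0.04], "twist": [0, 0, 0]}
    - {"jaw": 0.03, "linear": [0, 0, -0.08], "twist": [0, 0, 0]}
    - {"jaw": 0.03, "linear": [0, 0, -0.1], "twist": [0, 0, 0]}
    - {"jaw": 0.03, "linear": [0, 0, -0.1], "twist": [0, 0, 0]}
  force: 45

```text
time: 8.05
ee_pos: [0.5617, -0.2744, 0.2848]
tool_rot: [2.533, 1.846, 0.009]
wrist_force: [-0.2, 0.1, -2.5]
grip_width: 0.0597
```

Run:
```python
from h import *
goto((*bl(0,-.0,BASE),.30),97.2)
look("b3",("wrist","side"))
crop("side_b3",310,250,140,120,5,"b3c")
```

```text
t 8.05 lin [ 0.318  -0.1051 -0.0159] tw [  0.52   0.07 -25.04] n rows 6.0 F [-0.2  0.1 -2.5] g 0.0597 pos [ 0.5617 -0.2744  0.2848]
```

View pics/b3c.png

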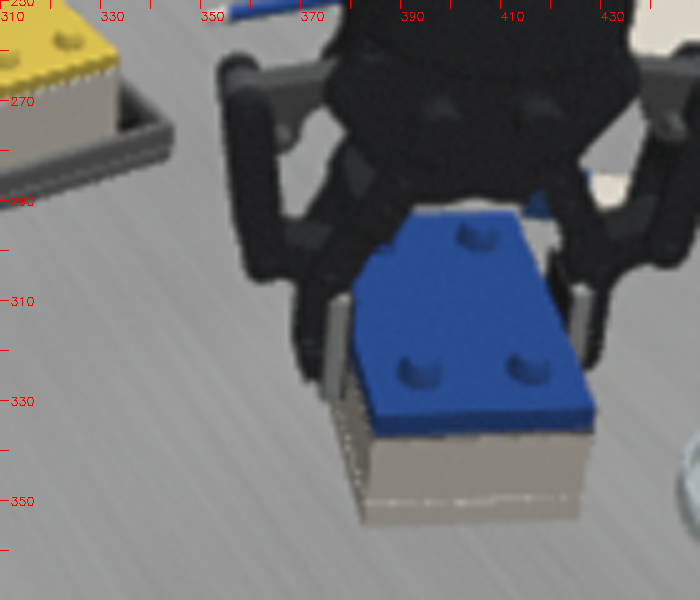

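View pics/wrist_b3.png

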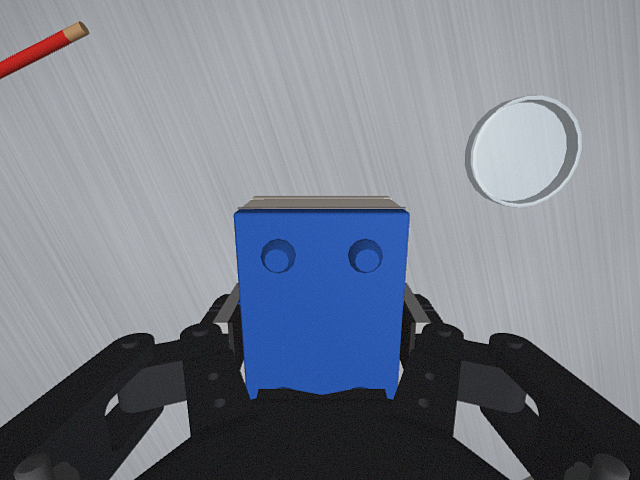

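```bash
cat >> h.py <<'E'
MNT=np.array([[1.11187240e-03,-9.63236644e-01,-2.68652063e-01,6.67540541e-02],[9.99999365e-01,1.12036492e-03,1.21700718e-04,-4.48137598e-04],[1.83761755e-04,-2.68652028e-01,9.63237278e-01,3.04626231e-02],[0,0,0,1]])
TC=dict(K=WK,T=np.linalg.inv(MNT))  # camera in tool coords
E
python3 - <<'E'
from h import *
np.set_printoptions(precision=4,suppress=True)
crop("wrist_b3",220,180,210,90,3,"b3w")
for dx in (0,.002):
  print(dx,[proj(TC,p) for p in ((.045+dx,-.03,.1425),(.045+dx,.03,.1425),(.03+dx,-.015,.1365),(.03+dx,.015,.1365))])
E
```

```text
0 [array([233.6619, 211.0095]), array([411.6653, 211.2106]), array([277.4368, 259.0273]), array([367.8287, 259.1279])]
0.002 [array([233.2524, 205.1376]), array([412.1005, 205.3401]), array([277.2318, 253.2948]), array([368.0594, 253.3961])]
```

View pics/b3w.png

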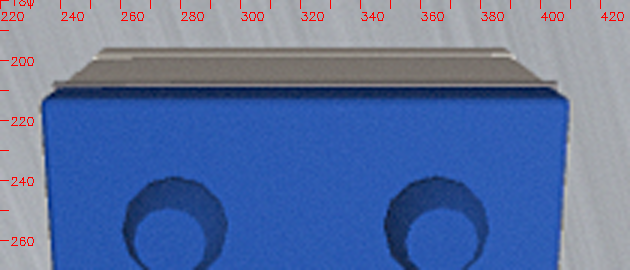

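Run:
```python
from h import *
goto((*bl(0,-.13,BASE),.30),97.2)
```

```text
t 8.15 lin [ 0.2    -0.0489 -0.018 ] tw [ 2.700e-01 -2.000e-02 -2.504e+01] n rows 4.0 F [ 0.1  0.3 -3.1] g 0.0595 pos [ 0.5607 -0.2739  0.282 ]
```

apply_moves:
  motion:
    - {"jaw": 0.03, "linear": [0.04, -0.01, -0.018], "twist": [0, 0, -5]}
    - {"jaw": 0.03, "linear": [0.09, -0.022, -0.018], "twist": [0, 0, -11]}
    - {"jaw": 0.03, "linear": [0.14, -0.034, -0.018], "twist": [0, 0, -18]}
    - {"jaw": 0.03, "linear": [0.185, -0.045, -0.018], "twist": [0.2, 0, -23]}
    - {"jaw": 0.03, "linear": [0.2, -0.049, -0.018], "twist": [0.2, 0, -25]}

```text
time: 8.78
ee_pos: [0.5745, -0.066, 0.2984]
tool_rot: [-2.072, -2.359, 0.001]
wrist_force: [1.0, -0.7, -2.9]
grip_width: 0.0592
```

apply_moves:
  motion:
    - {"jaw": 0.03, "linear": [0, 0, 0], "twist": [0, 0, 0]}
    - {"jaw": 0.03, "linear": [0, 0, 0], "twist": [0, 0, 0]}
    - {"jaw": 0.03, "linear": [0, 0, 0], "twist": [0, 0, 0]}
    - {"jaw": 0.03, "linear": [0, 0, 0], "twist": [0, 0, 0]}
    - {"jaw": 0.03, "linear": [0, 0, 0], "twist": [0, 0, 0]}

```text
time: 9.4
ee_pos: [0.5745, -0.0665, 0.2985]
tool_rot: [-2.073, -2.358, 0.0]
wrist_force: [-0.1, 0.5, -1.9]
grip_width: 0.0594
```

Run:
```python
from h import *
goto((*bl(0,0,BASE),.265),97.2)
look("p1",("wrist",))
crop("wrist_p1",250,20,140,120,5,"p1c")
```

```text
t 9.40 lin [0.1279 0.0009 0.0336] tw [-0.08 -0.07  0.15] n rows 3.0 F [-0.1  0.5 -1.9] g 0.0594 pos [ 0.5745 -0.0665  0.2985]
```

View pics/wrist_p1.png

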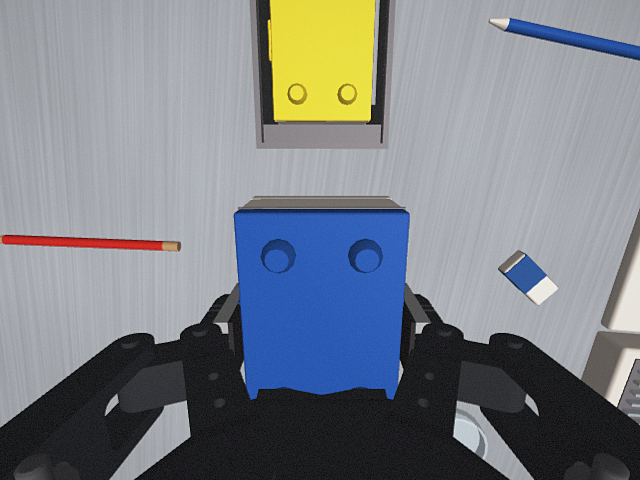

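View pics/p1c.png

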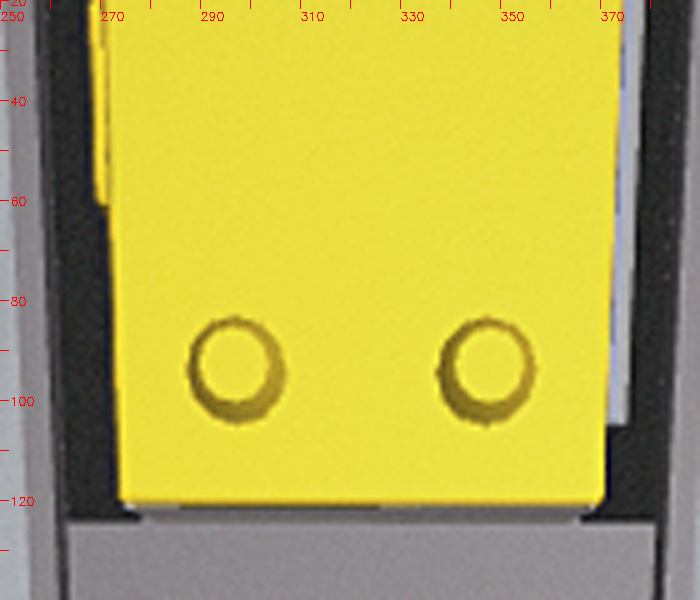

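Run:
```python
from h import *
np.set_printoptions(precision=4,suppress=True)
w=W("p1")
for (u,z,l) in [((297.0,93.2),.054,(-15,-30)),((347.3,93.2),.054,(15,-30)),((273.8,119.8),.048,(-30,-45)),((370.3,120.2),.048,(30,-45))]:
    p=onplane(w,u,z); e=np.array(bl(l[0]/1000,l[1]/1000)); print(p, p[:2]-e)
a,b=onplane(w,(297,93.2),.054),onplane(w,(347.3,93.2),.054);print(np.degrees(np.arctan2(*(b-a)[1::-1])),np.linalg.norm(b-a))
w=W("w2");
```

```text
[0.5462 0.028  0.054 ] [-0.0017 -0.0008]
[0.5756 0.0318 0.054 ] [-0.0021 -0.0008]
[0.5332 0.0118 0.048 ] [-0.0017 -0.0003]
[0.5922 0.0193 0.048 ] [-0.0022 -0.0004]
7.390802714971332 0.029589054622618533
```

```bash
sed -i 's/^BASE=.*/BASE=(.558,.0603,np.radians(7.3))/' h.py
python3 - <<'E'
from h import *
goto((*bl(0,0,BASE),.246),97.3)
E
```

```text
t 9.45 lin [ 1.277e-01 -1.000e-04  5.260e-02] tw [-0.08 -0.07  0.06] n rows 3.0 F [-1.2  0.5 -2.1] g 0.0593 pos [ 0.5745 -0.0664  0.2984]
```

apply_moves:
  motion:
    - {"jaw": 0.03, "linear": [0.045, 0, 0.0], "twist": [0, 0, 0]}
    - {"jaw": 0.03, "linear": [0.09, 0, 0.0], "twist": [0, 0, 0]}
    - {"jaw": 0.03, "linear": [0.128, 0, 0.02], "twist": [0, 0, 0]}
    - {"jaw": 0.03, "linear": [0.128, 0, 0.045], "twist": [0, 0, 0]}
    - {"jaw": 0.03, "linear": [0.128, 0, 0.0525], "twist": [0, 0, 0]}

```text
time: 10.07
ee_pos: [0.5572, 0.061, 0.2448]
tool_rot: [-2.071, -2.358, 0.003]
wrist_force: [-0.2, -0.2, -2.8]
grip_width: 0.0596
```

apply_moves:
  motion:
    - {"jaw": 0.03, "linear": [0, 0, 0], "twist": [0, 0, 0]}
    - {"jaw": 0.03, "linear": [0, 0, 0], "twist": [0, 0, 0]}
    - {"jaw": 0.03, "linear": [0, 0, 0], "twist": [0, 0, 0]}
    - {"jaw": 0.03, "linear": [0, 0, 0], "twist": [0, 0, 0]}
    - {"jaw": 0.03, "linear": [0, 0, 0], "twist": [0, 0, 0]}

```text
time: 10.7
ee_pos: [0.5573, 0.0609, 0.245]
tool_rot: [-2.071, -2.358, 0.003]
wrist_force: [1.1, 0.2, -2.7]
grip_width: 0.0595
```

Run:
```python
from h import *
goto((*bl(0,0,BASE),.246),97.3)
look("p2",("side","scene"))
crop("side_p2",265,195,95,90,7,"p2d")
crop("scene_p2",260,215,90,75,8,"p2s")
```

```text
t 10.70 lin [-0.0007  0.0007 -0.001 ] tw [-0.2  -0.07  0.1 ] n rows 1.0 F [ 1.1  0.2 -2.7] g 0.0595 pos [0.5573 0.0609 0.245 ]
```

View pics/p2d.png

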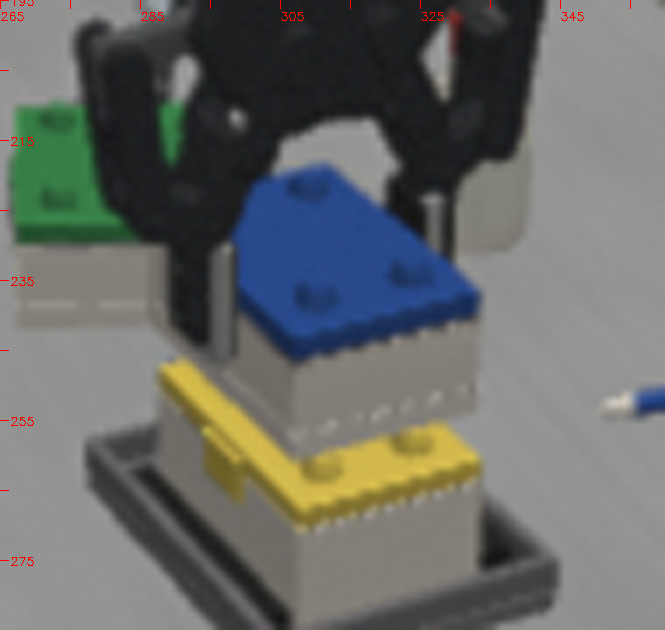

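View pics/p2s.png

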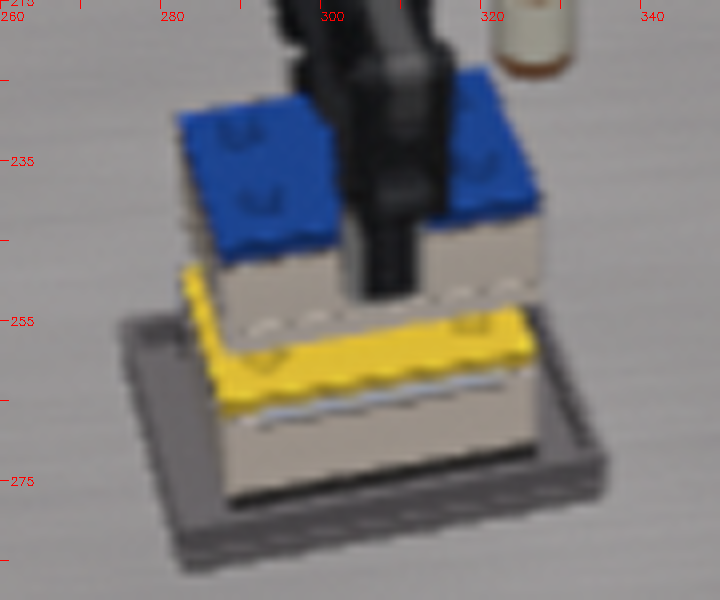

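Run:
```python
from h import *
np.set_printoptions(precision=4,suppress=True)
def F(s,d,z0):
    o=[(S,*q,np.array(s[q])-.45) for q in s]+[(D,*q,np.array(d[q])-.45) for q in d]
    x,r=fitbox(o,x0=(.56,.06,z0,.12));print(x,np.degrees(x[3]));print(r.T);return x
a=F({(1,-1):(287.8,246.3),(1,1):(327.5,239.8),(-1,-1):(282.3,229.6),(-1,1):(320.9,223.8)},{(-1,-1):(306.9,244.3),(1,-1):(333.6,236.4),(1,1):(312.1,218.3)},.1)
b=F({(1,-1):(287.5,265),(1,1):(326.5,258.1),(-1,-1):(283.1,248.1)},{(-1,-1):(308.3,268.1),(1,-1):(333.6,261),(-1,1):(287.9,247.6)},.05)
c,s=np.cos(.127),np.sin(.127);d=(a-b)
print("blue rel base local mm",1e3*np.array([c*d[0]+s*d[1],-s*d[0]+c*d[1],d[2]]))
```

```text
[0.5579 0.0626 0.1008 0.1249] 7.1568681092080215
[[-0.4495  0.4106 -0.1443  0.1058 -0.0925  0.2284 -0.2824]
 [-0.0657 -0.1046  0.2535  0.0815 -0.5571  0.3934  0.0886]]
[0.5591 0.0601 0.0476 0.1234] 7.070842768629015
[[-0.159   0.1162 -0.753  -0.7294  0.3141 -0.5375]
 [ 0.2835  0.566   0.4755 -0.215  -0.5118 -0.2632]]
blue rel base local mm [-0.8716  2.6812 53.2371]
```

apply_moves:
  motion:
    - {"jaw": 0.03, "linear": [-0.0016, 0.0008, 0.0], "twist": [-0.2, 0, 0]}
    - {"jaw": 0.03, "linear": [-0.0016, 0.0008, 0.003], "twist": [-0.2, 0, 0]}
    - {"jaw": 0.03, "linear": [-0.0016, 0.0008, 0.006], "twist": [-0.2, 0, 0]}
    - {"jaw": 0.03, "linear": [-0.0016, 0.0008, 0.008], "twist": [-0.2, 0, 0]}
    - {"jaw": 0.03, "linear": [-0.0016, 0.0008, 0.008], "twist": [-0.2, 0, 0]}

```text
time: 11.42
ee_pos: [0.558, 0.0594, 0.2366]
tool_rot: [-2.072, -2.359, -0.0]
wrist_force: [0.9, -0.3, -3.5]
grip_width: 0.0594
```

apply_moves:
  motion:
    - {"jaw": 0.03, "linear": [0, 0, 0.001], "twist": [0, 0, 0]}
    - {"jaw": 0.03, "linear": [0, 0, 0.002], "twist": [0, 0, 0]}
    - {"jaw": 0.03, "linear": [0, 0, 0.003], "twist": [0, 0, 0]}
    - {"jaw": 0.03, "linear": [0, 0, 0.0035], "twist": [0, 0, 0]}
    - {"jaw": 0.03, "linear": [0, 0, 0.0035], "twist": [0, 0, 0]}

```text
time: 12.05
ee_pos: [0.558, 0.0595, 0.233]
tool_rot: [-2.072, -2.359, -0.0]
wrist_force: [0.1, -0.2, -1.9]
grip_width: 0.059
```

apply_moves:
  motion:
    - {"jaw": 0.03, "linear": [0, 0, 0.001], "twist": [0, 0, 0]}
    - {"jaw": 0.03, "linear": [0, 0, 0.0015], "twist": [0, 0, 0]}
    - {"jaw": 0.03, "linear": [0, 0, 0.002], "twist": [0, 0, 0]}
    - {"jaw": 0.03, "linear": [0, 0, 0.002], "twist": [0, 0, 0]}
    - {"jaw": 0.03, "linear": [0, 0, 0.002], "twist": [0, 0, 0]}

```text
time: 12.68
ee_pos: [0.558, 0.0595, 0.2311]
tool_rot: [-2.072, -2.359, -0.0]
wrist_force: [-0.6, 0.8, -3.0]
grip_width: 0.0592
```

Run:
```python
from h import *
goto((*bl(0,0,BASE),.246),97.3)
look("p3",("side",))
crop("side_p3",265,195,95,90,7,"p3d")
```

```text
t 12.68 lin [ 0.0008  0.0001 -0.0149] tw [-0.05 -0.07  0.11] n rows 1.0 F [-0.6  0.8 -3. ] g 0.0592 pos [0.558  0.0595 0.2311]
```

View pics/p3d.png

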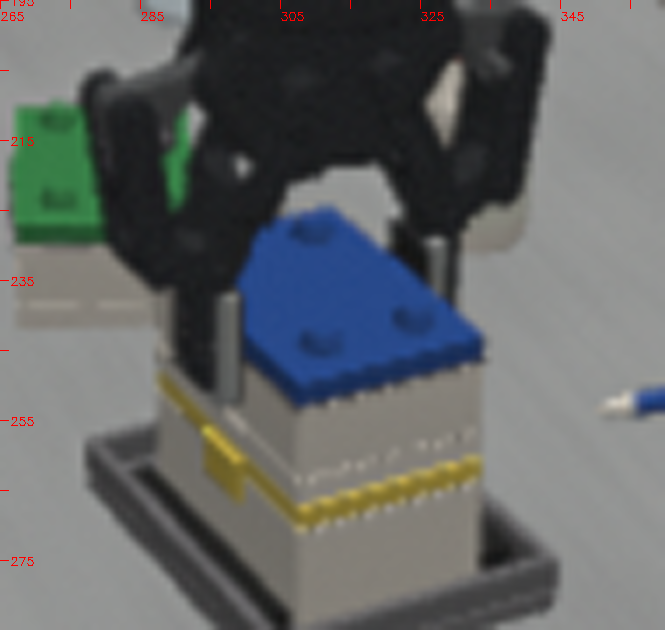

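The blue box lines up with the yellow lid and is almost down, with no contact force yet. I'll lower to contact.

apply_moves:
  motion:
    - {"jaw": 0.03, "linear": [0, 0, 0.0005], "twist": [0, 0, 0]}
    - {"jaw": 0.03, "linear": [0, 0, 0.001], "twist": [0, 0, 0]}
    - {"jaw": 0.03, "linear": [0, 0, 0.0015], "twist": [0, 0, 0]}
    - {"jaw": 0.03, "linear": [0, 0, 0.0015], "twist": [0, 0, 0]}
    - {"jaw": 0.03, "linear": [0, 0, 0.0015], "twist": [0, 0, 0]}

```text
time: 13.35
ee_pos: [0.558, 0.0594, 0.2305]
tool_rot: [-2.073, -2.36, -0.001]
wrist_force: [-3.6, -0.6, 6.6]
grip_width: 0.0591
```

Contact at TCP z = 0.2305, as predicted. Releasing.

apply_moves:
  motion:
    - {"jaw": 0.085, "linear": [0, 0, -0.0005], "twist": [0, 0, 0]}
    - {"jaw": 0.085, "linear": [0, 0, -0.0005], "twist": [0, 0, 0]}
    - {"jaw": 0.085, "linear": [0, 0, -0.0005], "twist": [0, 0, 0]}
    - {"jaw": 0.085, "linear": [0, 0, -0.01], "twist": [0, 0, 0]}
    - {"jaw": 0.085, "linear": [0, 0, -0.06], "twist": [0, 0, 0]}

```text
time: 13.98
ee_pos: [0.5564, 0.0592, 0.2887]
tool_rot: [-2.07, -2.356, 0.006]
wrist_force: [0.5, 0.0, 0.8]
grip_width: 0.0851
```

```bash
sed -i 's/^BASE/GREEN=(.5564,.2525,np.radians(-17.04))\nBASE/' h.py
python3 - <<'E'
from h import *
goto((*bl(0,-.06,GREEN),.335),73)
E
```

```text
t 13.97 lin [ 0.1371 -0.0002 -0.0461] tw [-3.900e-01  1.000e-02  2.441e+01] n rows 3.0 F [0.5 0.  0.8] g 0.0851 pos [0.5564 0.0592 0.2887]
```

apply_moves:
  motion:
    - {"jaw": 0.085, "linear": [0.01, 0, -0.046], "twist": [0, 0, 4]}
    - {"jaw": 0.085, "linear": [0.05, 0, -0.046], "twist": [0, 0, 10]}
    - {"jaw": 0.085, "linear": [0.1, 0, -0.046], "twist": [0, 0, 18]}
    - {"jaw": 0.085, "linear": [0.137, 0, -0.046], "twist": [-0.3, 0, 24.4]}
    - {"jaw": 0.085, "linear": [0.137, 0, -0.046], "twist": [-0.4, 0, 24.4]}

```text
time: 14.6
ee_pos: [0.5387, 0.1972, 0.3355]
tool_rot: [2.522, 1.873, 0.002]
wrist_force: [-0.3, 0.8, -0.3]
grip_width: 0.0853
```

Run:
```python
from h import *
goto((*bl(0,0,GREEN),.182),73)
look("g1",("wrist","side","scene"))
crop("wrist_g1",260,75,125,150,5,"g1c")
crop("side_g1",265,195,95,90,7,"g1d")
```

```text
t 14.60 lin [0.0579 0.0009 0.1535] tw [ 0.04 -0.04  0.21] n rows 3.0 F [-0.3  0.8 -0.3] g 0.0853 pos [0.5387 0.1972 0.3355]
```

View pics/wrist_g1.png

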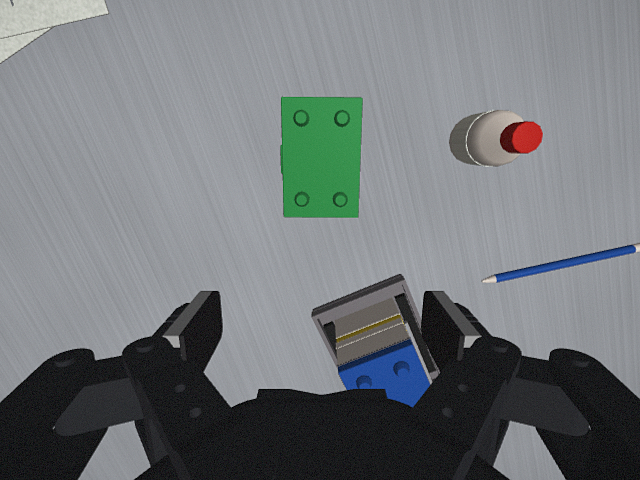

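View pics/g1c.png

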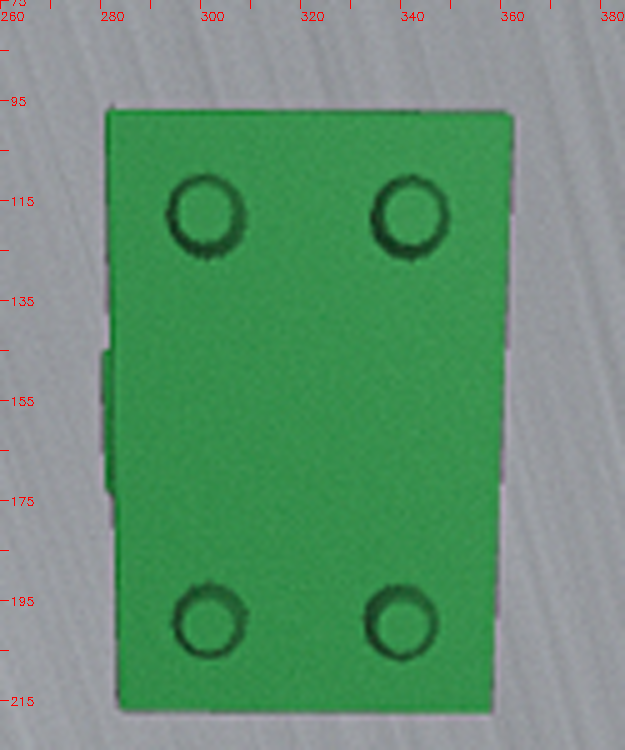

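View pics/g1d.png

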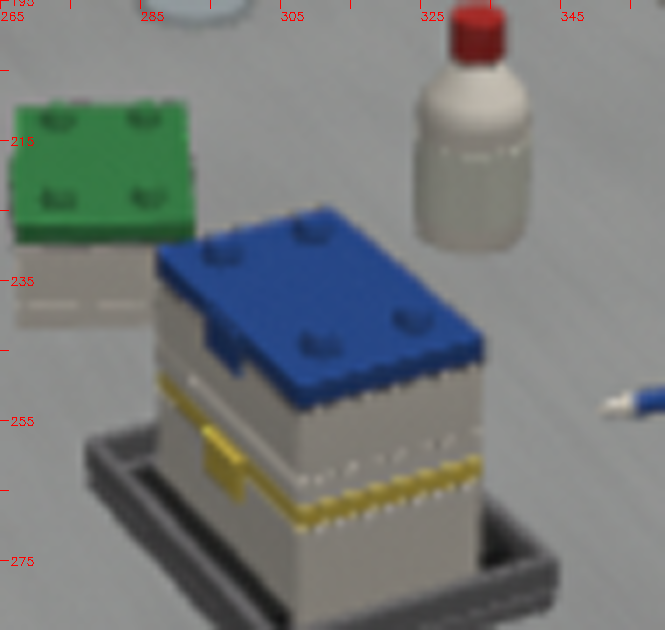

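The blue box sits flat and squarely on the yellow lid. The green box's top corners are at (281,97), (362,97), (358,217) and (284,217), with its catch on the left.

Run:
```python
from h import *
np.set_printoptions(precision=4,suppress=True)
w=W("g1")
o=[(w,-1,1,(280.9,96.3)),(w,1,1,(361.6,96.9)),(w,1,-1,(358.1,216.7)),(w,-1,-1,(283.2,216.5))]
o=[(a,b,c,np.array(d)) for a,b,c,d in o]
x,r=fitbox(o,x0=(.56,.25,.04,-.3));print(x,np.degrees(x[3]));print(r.T)
lug=[np.array(onplane(w,u,.046)[:2]) for u in [(300.6,117.6),(341.4,117.8),(339.8,198.7),(301.3,198.7)]]
print(np.mean(lug,0),np.degrees(np.arctan2(*(lug[0]+lug[1]-lug[2]-lug[3])[::-1]))-90)
goto((*bl(0,0,(*np.mean(lug,0),np.radians(-17))),.182),73)
```

```text
[ 0.5537  0.2519  0.0378 -0.2972] -17.029622251155047
[[-0.4009  0.3902 -0.2922  0.304 ]
 [ 0.1186 -0.0182  0.0454 -0.1555]]
[0.5537 0.2521] -17.07609851958661
t 14.75 lin [ 0.0595 -0.0029  0.1531] tw [0.02 0.03 0.04] n rows 3.0 F [-0.9 -0.7  0.3] g 0.0852 pos [0.5391 0.1945 0.3351]
```

apply_moves:
  motion:
    - {"jaw": 0.085, "linear": [0.0595, -0.002, 0.0], "twist": [0, 0, 0]}
    - {"jaw": 0.085, "linear": [0.0595, -0.002, 0.06], "twist": [0, 0, 0]}
    - {"jaw": 0.085, "linear": [0.0595, -0.002, 0.115], "twist": [0, 0, 0]}
    - {"jaw": 0.085, "linear": [0.0595, -0.002, 0.15], "twist": [0, 0, 0]}
    - {"jaw": 0.085, "linear": [0.0595, -0.002, 0.153], "twist": [0, 0, 0]}

```text
time: 15.38
ee_pos: [0.5533, 0.25, 0.1794]
tool_rot: [-2.526, -1.868, 0.009]
wrist_force: [-0.6, -0.1, 0.3]
grip_width: 0.0851
```

Run:
```python
from h import *
goto((*bl(0.001,0,(.5537,.2521,np.radians(-17.04))),.1815),72.96)
look("g2",("side",))
crop("side_g2",230,160,120,100,5,"g2c")
```

```text
t 15.38 lin [ 0.0022  0.0008 -0.0021] tw [-0.23  0.26  0.01] n rows 1.0 F [-0.6 -0.1  0.3] g 0.0851 pos [0.5533 0.25   0.1794]
```

View pics/g2c.png

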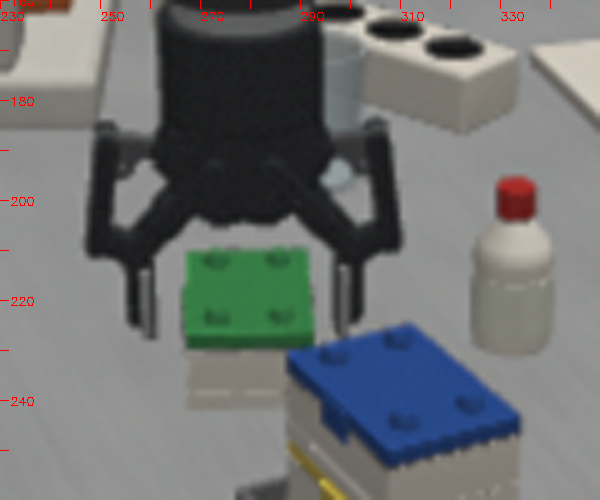

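The jaws straddle the green box, with the pads at about x=258 and x=297. Closing.

apply_moves:
  motion:
    - {"jaw": 0.085, "linear": [0.002, 0.001, -0.002], "twist": [-0.2, 0.2, 0]}
    - {"jaw": 0.03, "linear": [0.002, 0.001, -0.002], "twist": [-0.2, 0.2, 0]}
    - {"jaw": 0.03, "linear": [0.002, 0.001, -0.002], "twist": [-0.2, 0.2, 0]}
    - {"jaw": 0.03, "linear": [0.002, 0.001, -0.002], "twist": [-0.2, 0.2, 0]}
    - {"jaw": 0.03, "linear": [0.002, 0.001, -0.002], "twist": [-0.2, 0.2, 0]}
  force: 45

```text
time: 16.05
ee_pos: [0.5566, 0.2526, 0.1851]
tool_rot: [2.524, 1.867, 0.008]
wrist_force: [-0.5, -1.1, 7.8]
grip_width: 0.0592
```

apply_moves:
  motion:
    - {"jaw": 0.03, "linear": [0, 0, -0.01], "twist": [0, 0, 0]}
    - {"jaw": 0.03, "linear": [0, 0, -0.04], "twist": [0, 0, 0]}
    - {"jaw": 0.03, "linear": [0, 0, -0.09], "twist": [0, 0, 0]}
    - {"jaw": 0.03, "linear": [0, 0, -0.13], "twist": [0, 0, 0]}
    - {"jaw": 0.03, "linear": [0, 0, -0.14], "twist": [0, 0, 0]}
  force: 45

```text
time: 16.68
ee_pos: [0.5568, 0.2528, 0.3288]
tool_rot: [2.523, 1.867, 0.016]
wrist_force: [0.1, 0.2, -2.1]
grip_width: 0.0589
```

Run:
```python
from h import *
B=(.558,.0594,np.radians(7.3))
goto((*bl(0,0,B),.32),97.3)
look("g3",("wrist",))
crop("wrist_g3",220,180,210,90,3,"g3w")
```

```text
t 16.68 lin [-0.1847  0.0576  0.0081] tw [  0.56  -0.27 -24.31] n rows 4.0 F [ 0.1  0.2 -2.1] g 0.0589 pos [0.5568 0.2528 0.3288]
```

View pics/g3w.png

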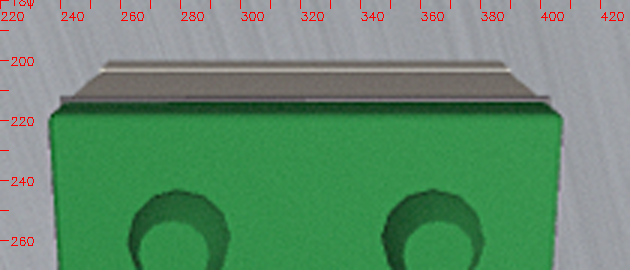

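Run:
```python
from h import *
np.set_printoptions(precision=2,suppress=True)
for dx in (0,-.001,-.002): print(dx,proj(TC,(.045+dx,-.03,.1451)),proj(TC,(.045+dx,.03,.1451)),proj(TC,(.03+dx,-.015,.1391)))
```

```text
0 [235.55 209.57] [409.72 209.77] [278.4  256.51]
-0.001 [235.75 212.42] [409.51 212.62] [278.5 259.3]
-0.002 [235.94 215.27] [409.31 215.46] [278.59 262.08]
```

Run:
```python
from h import *
B=(.558,.0594,np.radians(7.3))
goto((*bl(0,.0022,B),.32),97.3)
```

```text
t 16.73 lin [-0.1825  0.0569  0.0076] tw [  0.5   -0.24 -24.31] n rows 4.0 F [ 1.3 -0.7 -1.2] g 0.059 pos [0.5566 0.2527 0.3282]
```

apply_moves:
  motion:
    - {"jaw": 0.03, "linear": [-0.035, 0.011, 0], "twist": [0, 0, -5]}
    - {"jaw": 0.03, "linear": [-0.08, 0.025, 0], "twist": [0.2, -0.1, -11]}
    - {"jaw": 0.03, "linear": [-0.125, 0.039, 0.003], "twist": [0.4, -0.2, -17]}
    - {"jaw": 0.03, "linear": [-0.165, 0.052, 0.005], "twist": [0.5, -0.2, -22]}
    - {"jaw": 0.03, "linear": [-0.1825, 0.057, 0.0076], "twist": [0.5, -0.2, -24.3]}

```text
time: 17.35
ee_pos: [0.5568, 0.0594, 0.318]
tool_rot: [-2.075, -2.356, 0.004]
wrist_force: [0.1, -0.2, -2.8]
grip_width: 0.0592
```

Run:
```python
from h import *
B=(.558,.0594,np.radians(7.3))
goto((*bl(0,.0022,B),.289),97.3)
```

```text
t 17.35 lin [0.0021 0.0013 0.029 ] tw [-0.18 -0.01 -0.04] n rows 1.0 F [ 0.1 -0.2 -2.8] g 0.0592 pos [0.5568 0.0594 0.318 ]
```

apply_moves:
  motion:
    - {"jaw": 0.03, "linear": [0.002, 0.001, 0.01], "twist": [-0.2, 0, 0]}
    - {"jaw": 0.03, "linear": [0.002, 0.001, 0.022], "twist": [-0.2, 0, 0]}
    - {"jaw": 0.03, "linear": [0.002, 0.001, 0.029], "twist": [-0.2, 0, 0]}
    - {"jaw": 0.03, "linear": [0.002, 0.001, 0.029], "twist": [-0.2, 0, 0]}
    - {"jaw": 0.03, "linear": [0.002, 0.001, 0.029], "twist": [-0.2, 0, 0]}

```text
time: 17.98
ee_pos: [0.5577, 0.0619, 0.2892]
tool_rot: [2.075, 2.358, 0.001]
wrist_force: [-0.7, -0.3, -1.2]
grip_width: 0.0591
```

Run:
```python
from h import *
B=(.558,.0594,np.radians(7.3))
goto((*bl(0,.0022,B),.289),97.3)
look("q2",("side","scene"))
crop("side_q2",265,170,95,95,6,"q2d")
crop("scene_q2",260,195,90,75,8,"q2s")
```

```text
t 17.98 lin [-0.0004  0.      0.0002] tw [ 0.04 -0.02 -0.01] n rows 1.0 F [-0.7 -0.3 -1.2] g 0.0591 pos [0.5577 0.0619 0.2892]
```

View pics/q2d.png

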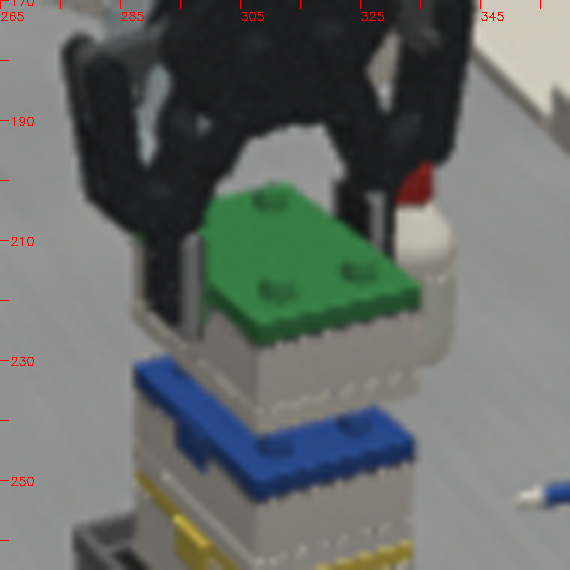

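View pics/q2s.png

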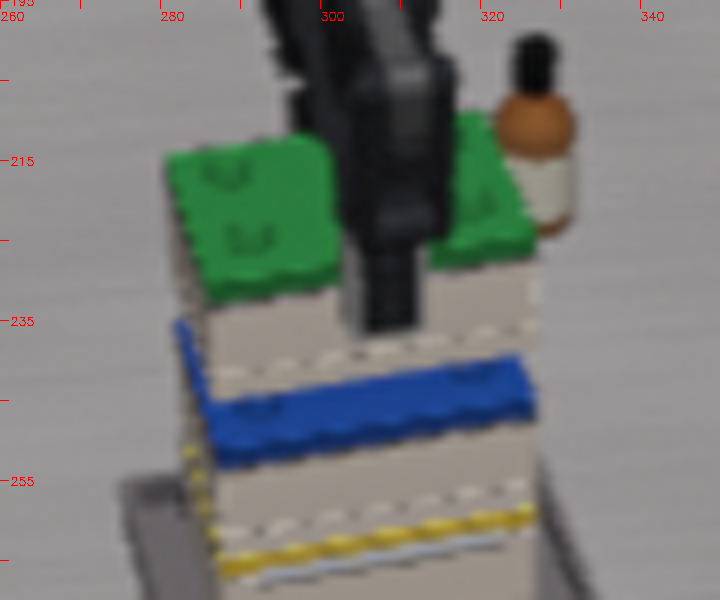

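Run:
```python
from h import *
np.set_printoptions(precision=4,suppress=True)
def F(s,d,z0):
    o=[(S,*q,np.array(s[q])-.45) for q in s]+[(D,*q,np.array(d[q])-.45) for q in d]
    x,r=fitbox(o,x0=(.56,.06,z0,.12));print(x,np.degrees(x[3]));print(r.T);return x
a=F({(1,-1):(286.2,231.2),(1,1):(327.1,225.2),(-1,-1):(280.6,214.7),(-1,1):(320.6,209)},{(-1,-1):(307.8,225),(1,-1):(335.3,217.5),(1,1):(313.3,200.5)},.14)
b=F({(1,-1):(287.1,251.2),(1,1):(326.9,245),(-1,-1):(282.2,235.2)},{(-1,-1):(307.8,251.2),(1,-1):(333.8,242.8),(-1,1):(287.5,230.3)},.09)
c,s=np.cos(.127),np.sin(.127);d=(a-b)
print("green rel blue local mm",1e3*np.array([c*d[0]+s*d[1],-s*d[0]+c*d[1],d[2]]))
# fixed blue after release, full view, pics side_g1/scene_g1
crop("scene_g1",260,215,90,75,8,"g1s")
```

```text
[0.5593 0.0613 0.1424 0.1188] 6.80724615147464
[[-0.4817  0.4372  0.02    0.0174 -0.0356  0.1694 -0.1911]
 [-0.0687 -0.3706  0.2705  0.2303 -0.488   0.519  -0.0345]]
[0.5591 0.0612 0.0869 0.1193] 6.837128167650147
[[-0.1945  0.3091 -0.2832 -0.3591  0.5605 -0.4714]
 [ 0.3647  0.124  -0.15   -0.9115  0.4801  0.2352]]
green rel blue local mm [ 0.209   0.1526 55.5395]
```

View pics/g1s.png

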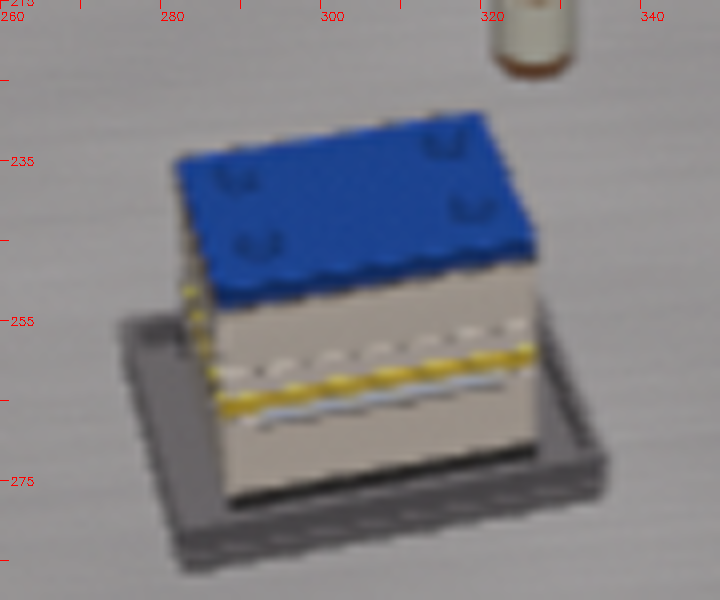

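By the fixed cameras, the green box is within about 0.2 mm of the blue one in x and y and about 15 mm above it. Descending.

apply_moves:
  motion:
    - {"jaw": 0.03, "linear": [0, 0, 0.003], "twist": [0, 0, 0]}
    - {"jaw": 0.03, "linear": [0, 0, 0.006], "twist": [0, 0, 0]}
    - {"jaw": 0.03, "linear": [0, 0, 0.009], "twist": [0, 0, 0]}
    - {"jaw": 0.03, "linear": [0, 0, 0.011], "twist": [0, 0, 0]}
    - {"jaw": 0.03, "linear": [0, 0, 0.011], "twist": [0, 0, 0]}

```text
time: 18.7
ee_pos: [0.5576, 0.0617, 0.2782]
tool_rot: [2.076, 2.358, 0.001]
wrist_force: [0.1, 0.8, -1.3]
grip_width: 0.0594
```

apply_moves:
  motion:
    - {"jaw": 0.03, "linear": [0, 0, 0.001], "twist": [0, 0, 0]}
    - {"jaw": 0.03, "linear": [0, 0, 0.002], "twist": [0, 0, 0]}
    - {"jaw": 0.03, "linear": [0, 0, 0.003], "twist": [0, 0, 0]}
    - {"jaw": 0.03, "linear": [0, 0, 0.0035], "twist": [0, 0, 0]}
    - {"jaw": 0.03, "linear": [0, 0, 0.0035], "twist": [0, 0, 0]}

```text
time: 19.32
ee_pos: [0.5576, 0.0617, 0.2747]
tool_rot: [2.076, 2.358, 0.001]
wrist_force: [0.9, -0.2, -1.2]
grip_width: 0.0593
```

apply_moves:
  motion:
    - {"jaw": 0.03, "linear": [0, 0, 0.001], "twist": [0, 0, 0]}
    - {"jaw": 0.03, "linear": [0, 0, 0.0015], "twist": [0, 0, 0]}
    - {"jaw": 0.03, "linear": [0, 0, 0.002], "twist": [0, 0, 0]}
    - {"jaw": 0.03, "linear": [0, 0, 0.0025], "twist": [0, 0, 0]}
    - {"jaw": 0.03, "linear": [0, 0, 0.0025], "twist": [0, 0, 0]}

```text
time: 19.95
ee_pos: [0.5576, 0.0617, 0.273]
tool_rot: [2.076, 2.357, 0.002]
wrist_force: [-3.3, -0.3, 6.6]
grip_width: 0.0593
```

Run:
```python
from h import *
look("q3",("side",))
crop("side_q3",265,170,95,95,6,"q3d")
```

```text
(no output)
```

View pics/q3d.png

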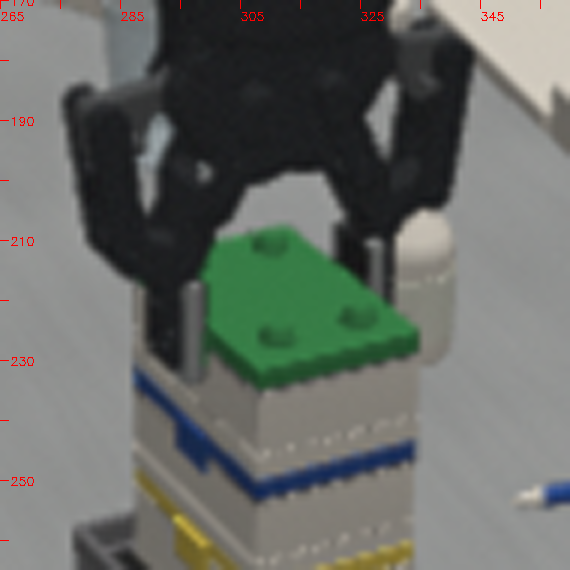

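Fully down, with contact at z = 0.273 as predicted. Releasing and retreating.

apply_moves:
  motion:
    - {"jaw": 0.085, "linear": [0, 0, -0.0005], "twist": [0, 0, 0]}
    - {"jaw": 0.085, "linear": [0, 0, -0.0005], "twist": [0, 0, 0]}
    - {"jaw": 0.085, "linear": [0, 0, -0.0005], "twist": [0, 0, 0]}
    - {"jaw": 0.085, "linear": [0, 0, -0.01], "twist": [0, 0, 0]}
    - {"jaw": 0.085, "linear": [0, 0, -0.06], "twist": [0, 0, 0]}

```text
time: 20.62
ee_pos: [0.5561, 0.0615, 0.3312]
tool_rot: [-2.074, -2.355, 0.006]
wrist_force: [-0.1, -0.5, -0.6]
grip_width: 0.0851
```

apply_moves:
  motion:
    - {"jaw": 0.085, "linear": [0, 0, -0.05], "twist": [0, 0, 0]}
    - {"jaw": 0.085, "linear": [-0.04, 0, -0.06], "twist": [0, 0, 0]}
    - {"jaw": 0.085, "linear": [-0.09, 0, -0.06], "twist": [0, 0, 0]}
    - {"jaw": 0.085, "linear": [-0.13, 0, -0.06], "twist": [0, 0, 0]}
    - {"jaw": 0.085, "linear": [-0.13, 0, -0.06], "twist": [0, 0, 0]}

```text
time: 21.25
ee_pos: [0.573, -0.0698, 0.3917]
tool_rot: [-2.079, -2.352, 0.005]
wrist_force: [-0.1, 0.9, -0.8]
grip_width: 0.085
```

Run:
```python
from h import *
look("q4",("side","scene","wrist"))
crop("side_q4",265,190,95,95,6,"q4d")
crop("scene_q4",260,195,90,95,6,"q4s")
a=cv2.imread("pics/q4d.png");b=cv2.imread("pics/q4s.png");cv2.imwrite("pics/q4.png",cv2.resize(np.hstack([a,b[:a.shape[0]]]),(800,410)))
d=cv2.absdiff(cv2.imread("pics/scene_q4.png"),cv2.imread("pics/scene0.png")).max(2)
cv2.imwrite("pics/diff.png",(d>40).astype(np.uint8)*255)
```

```text
(no output)
```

View pics/q4.png

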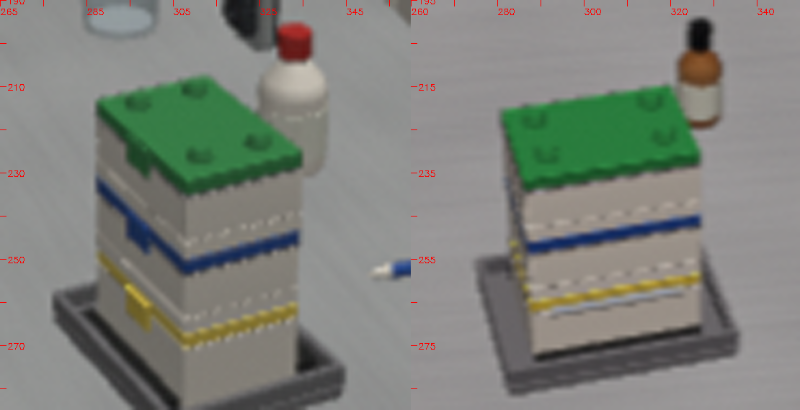

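View pics/scene_q4.png

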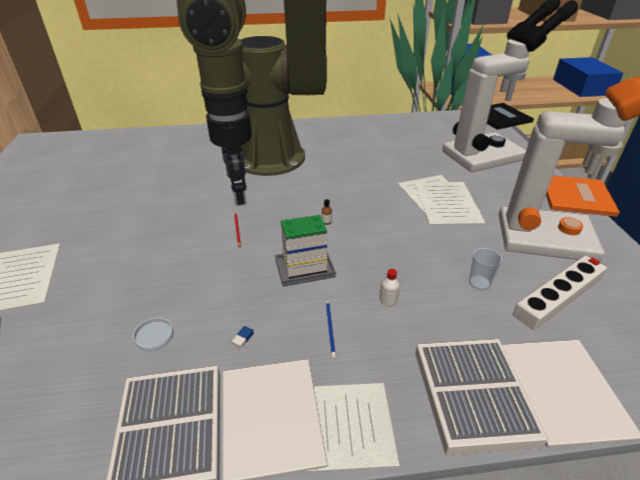

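View pics/diff.png

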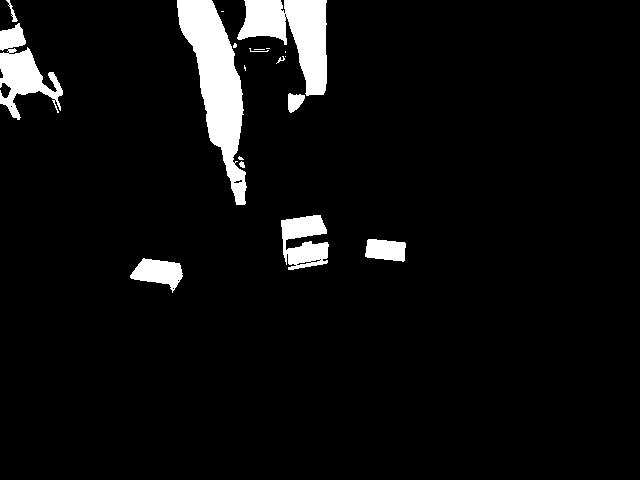

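The stack is flush and square in both views (green top at about (303,226) in the scene picture). The difference picture shows changes only at the arm, the boxes' old places and the stack. I'm handing in.

Run:
```python
from workcell import ctrl
print(ctrl.hand_in())
```

```text
the job is handed in; nothing more can be done
None
```

I pushed the yellow lid shut, then stacked the blue box on it and the green box on the blue one. I released both, backed the arm clear and handed in at about 21 s; no verdict was reported.

- **Lid:** I pressed it with about 18 N, with the fingertips at about 48 mm, the height of a shut lid. The side view then showed it flat.
- **Height:** each box met firm contact (about 9 N) at the tool height predicted from its own grasp. That was 0.2305 m for blue and 0.2730 m for green (0.2731 m predicted).
- **Final views:** from the side and scene cameras the stack is flush and square, with no gaps. Comparing the scene with the start picture, only the arm and the boxes had moved. I did not fit the boxes' poses again after the last release.
- **Disagreement:** the wrist camera and the two fixed cameras differed by up to about 2.7 mm in x. I therefore lined each box up with the lid below it using the fixed cameras, before lowering it. They showed blue about 0.9 mm off in x and 2.7 mm off in y, which I mostly corrected, and green about 0.2 mm off in both.

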